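# Load two reagent bottles on the bench shaker and clamp them

## Robot

A 6-joint arm with a two-finger parallel gripper is mounted at the origin on a cart in front of the work surface, level with it; the furniture and walls round the work are solid. World frame = base frame: x ahead of the robot, y to its left, z up, the work surface at z = 0. Lengths are in m, angles in rad, forces in N, time in s.
With the tool pointing down it reaches from about 0.425 to 0.95 m from the base axis. Payload 14.7 kg.
Tool frame: the origin (TCP) lies midway between the tips of the shut fingers; the grasp point (between the pads) lies 19 mm behind it; y points along the fingers, x is the direction in which the jaws open and shut, and the axes are right-handed (so a half turn about y gives the same grasp; the last joint's range is limited). The gripper opens to 85 mm and grips with 20 to 120 N. Pads are 22 mm wide; open, the fingers measure 114 mm over their backs; the gripper's body (76 mm by 85 mm) begins 54 mm behind the grasp point. The pads swing forward as they close: fully open they stand 13 mm farther back than shut.
Start: joints at [1.195, 0.48, 1.596, -0, 1.065, -0.047], TCP at [0.21, 0.615, 0.231] pointing down, gripper open.
Joint ranges: [-2.75, 2.75], [-0.82, 2.05], [0.23, 2.67], [-1.56, 4.7], [0.09, 2.69], [-2.92, 2.92]. Speed limits (rad/s): [1.89, 1.89, 2.39, 3.01, 3.01, 3.01].

## Interface

Orientations are given as [roll, pitch, yaw] about the fixed x, y, z axes, in that order (R = Rz(yaw) Ry(pitch) Rx(roll)).
In Python, from station import manip gives the robot as it stands.
- The arm moves only by the shell command python3 -m inch 'ROWS' [OPENING] [FORCE]. ROWS is a JSON object of lists of equal length, an entry for each row: "xyz": the shift along the tool's x, y, z in m, a list of three; "dr": the turn, a rotation vector about the tool's x, y, z in degrees, a list of three. A call has 1 to 20 rows; each row is the pose to reach, as a shift and turn from the pose measured when the call began, along the tool's axes at that moment; what a row does not reach only later rows make up. A row lasts 1/12 s, in which the tool goes at most 41.7 mm and 7.16 degrees, less where a joint would pass 70% of its speed; a pose out of reach is approached as far as the arm can. A call with a gripper value outside its range is refused whole. OPENING is the closure in counts, from 0 (fully open) to 255 (shut), set as the call begins (- or left out, the last holds). The fingers move at their own pace and stop on an object; FORCE is the grip in N (left out, the last holds). Time passes only in rows, so rows that repeat a pose let the fingers close. It gives the time, the measured TCP pose, the force and the opening at its end, in the units of the state.
- manip.get_obs(): the state, without advancing time (a new reading comes with each control period).
- manip.camera(name): name is "scene" or "side" or "wrist"; returns a dict with "pixels" (384x512x3 uint8, red, green, blue), "fovy" (degrees; the focal length in pixels is half the picture's height over the tangent of half this angle, whatever the lens; pixels are square), "cx", "cy" (the principal point, pixels), "k1" (the pictures are not rectified: a ray, as slopes to the right and down, at radius r is drawn at 1 + k1 r^2 times it, then the intrinsics apply), "pose" (4x4, takes a point from camera to world coordinates). Camera axes: x right, y down, z forward; pixel columns grow to the right and rows downward; lengths in m; the calibration is good to about 2 mm. A picture is of the moment at which its call begins. There is no depth.
- manip.job_done(): hands the job in, once; it reports no verdict.
The state is a dict: "time": time; "joint_positions": joint angles; "qd": joint speeds; "joint_efforts": joint torques, N m; "position": TCP position; "tcp_rot": TCP orientation; "contact_force": force on the tool from outside, world axes, zero at the start; "torque": the same for the moment, N m; "finger_gap": opening from 0.0 (shut) to 1.0 (fully open).
Only numpy, scipy, OpenCV 4.12 (cv2) and the standard library are available. Lean on these libraries where they do the work, as an engineer would, in place of code of your own. Each camera call takes 0.05 s, during which the arm holds its last target.

## Task

Load the shaker: lift the two big amber bottles from the worktop and stand them gently upright on its platform between the rear jaw and the clamp bar, one at each vee of the jaw, either bottle on either side. Then slide the clamp bar by its knob towards the jaw until both bottles are seated in their vees and the bar is snug against them, not forced. Let go, with both bottles upright; never drop or tip a bottle, and leave the dropper bottle and the timer where they are.

Things in the scene. Friction and masses are not known exactly. Their poses are not given: they have to be found in the camera images.
- bottle_a_mid (a point): Amber reagent bottle with a blank paper label and a black ribbed screw cap, fixed on; stands on the worktop at first. 132 mm tall; body 62 mm across, straight up to 80 mm, then a shoulder; cap 38 mm across, 108 to 132 mm above the foot. About 0.3 kg. The point is on its axis half-way up, 66 mm above its foot; z is its axis, upwards. Grip the cap, 53 mm above this point.
- bottle_b_mid (a point): The second amber bottle, identical to the first in everything; the point likewise half-way up.
- platform (a point): Centre of the platform of the shaker, a fixed white bench instrument, on the platform's flat grey mat, 70 mm above the worktop. Platform 272 mm (x) by 246 mm (y). x points from the clamp bar to the rear jaw, roughly away from the robot; y left, z up; the pocket points have the same axes. Low rails, 10 mm high, run along both sides, 109 mm from the middle.
- pocket_left (a point): Where a bottle's axis meets the platform when it is seated in the left (+y) vee of the rear jaw, a fixed folded steel strip along y, upper edge 38 mm above the platform. The vee is 84 degrees wide, 66 mm across its mouth, 37 mm deep; its bottom is 46 mm beyond (+x) this point. A bottle stood up to 12 mm short of it (-x) and within 6 mm sideways is slid in and centred by the bar.
- pocket_right (a point): The same for the right (-y) vee; 92 mm from the left one.
- clamp_bar (a joint): Slide of the clamp bar (m): a steel strip with two vees like the jaw's, facing them, on a crossbar that runs on the side rails; upper edge 36 mm above the platform. 0 is fully open; it grows along the platform's +x, to the jaw; 0.055 when it just bears on two seated bottles; stop at 0.064. Starts at 0 to 0.025, slides stiffly (3 N, up to 15 N when pushing bottles), stays where left.
- clamp_knob (a point): Upright round black knob that moves the clamp bar, 23 mm across, at the robot's end of a wire wishbone, 63 mm before the crossbar (-x). The point is on its axis, 52 mm above the platform, at the height to grip; its top is 70 mm and the wishbone's wires 21 mm above the platform. Knob and bar move as one, only along the platform's x.
- dropper_mid (a point): Small dropper bottle, 33 mm across and 102 mm tall with a rubber bulb, a bystander on the worktop; the point is half-way up.
- timer_mid (a point): White bench timer, 66 mm square and 20 mm high, a bystander on the worktop; the point is half-way up.

How it is judged:
By the outcome, as a careful person would: the job done as asked, in the order asked, and still so for the second after the job is handed in, with the robot touching nothing.
It also fails if it takes over 61 s, if anything falls off the work surface, if the arm or the gripper's body presses on something with over 40 N, if the wrist force passes 120 N, or if a joint passes its speed limit or range.

## Working session

There is one attempt and no reset: what is moved stays moved. The work goes in short steps, Python scripts to look and compute and a shell command to move; the robot and the scene stay as the last step left them, time stands still between calls to the robot, and variables do not carry over. Pictures are saved under pics/ and viewed, and the job is handed in when it is done.

```bash
ls; mkdir -p pics
cat > h.py <<'E'
import numpy as np, cv2
from station import manip
def K(c):
    h,w=c["pixels"].shape[:2]; f=h/2/np.tan(np.radians(c["fovy"])/2); return f,c["cx"],c["cy"],c["k1"]
def ray(c,u,v):
    f,cx,cy,k=K(c); d=np.array([(u-cx)/f,(v-cy)/f]); s=d.copy()
    for _ in range(30): s=d/(1+k*(s@s))
    T=np.array(c["pose"]); return T[:3,3],T[:3,:3]@np.array([s[0],s[1],1])
def atz(c,u,v,z):
    o,d=ray(c,u,v); return o+d*(z-o[2])/d[2]
def proj(c,p):
    f,cx,cy,k=K(c); T=np.array(c["pose"]); q=T[:3,:3].T@(np.asarray(p)-T[:3,3]); s=q[:2]/q[2]; s=s*(1+k*(s@s)); return s[0]*f+cx,s[1]*f+cy
def save(c,n): cv2.imwrite("pics/"+n+".png",c["pixels"][:,:,::-1])
E
python3 - <<'E'
from h import *
import pickle
cs={}
for n in ["scene","side","wrist"]:
    c=manip.camera(n); cs[n]=c; save(c,"a_"+n); print(n,c["fovy"],c["cx"],c["cy"],c["k1"]); print(np.round(c["pose"],3))
pickle.dump(cs,open("a.pkl","wb"))
print(manip.get_obs())
E
```

```text
pics
scene 57.71193548161154 258.5001680535882 191.0554792855514 0.036449844075566444
[[ 0.887 -0.249  0.39   0.139]
 [-0.462 -0.481  0.745 -0.635]
 [ 0.002 -0.841 -0.541  0.673]
 [ 0.     0.     0.     1.   ]]
side 48.639871507628186 258.25037784102096 192.95165949336365 -0.11604340368437838
[[-0.998 -0.053  0.04   0.54 ]
 [-0.061  0.508 -0.859  1.128]
 [ 0.025 -0.86  -0.51   0.666]
 [ 0.     0.     0.     1.   ]]
wrist 63.12328858623464 263.91173141377095 190.12729366218994 -0.07039438777026766
[[ 0.323  0.901  0.29   0.135]
 [ 0.947 -0.307 -0.099  0.642]
 [-0.     0.306 -0.952  0.373]
 [ 0.     0.     0.     1.   ]]
{'time': 0.15, 'joint_positions': array([ 1.19539580e+00,  4.80681741e-01,  1.59672022e+00,  1.87617829e-06,
        1.06509903e+00, -4.66078579e-02]), 'qd': array([-9.36815418e-04, -2.42968289e-03, -8.04013990e-05, -2.21602585e-04,
        8.74277022e-04, -2.82561792e-04]), 'joint_efforts': array([ 7.82014922e-04, -9.51143503e+01, -4.30459893e+01, -3.00472198e-05,
        7.90555699e-03,  9.33959632e-05]), 'position': array([0.20975753, 0.61490183, 0.23082706]), 'tcp_rot': array([-1.57075237e+00,  9.07283424e-04,  1.24200276e+00]), 'contact_force': array([-1.24765144,  0.39642986, -0.51988795]), 'torque': array([-0.00974201,  0.00100056,  0.07563708]), 'finger_gap': 1.0038980300076297}
```

View pics/a_scene.png

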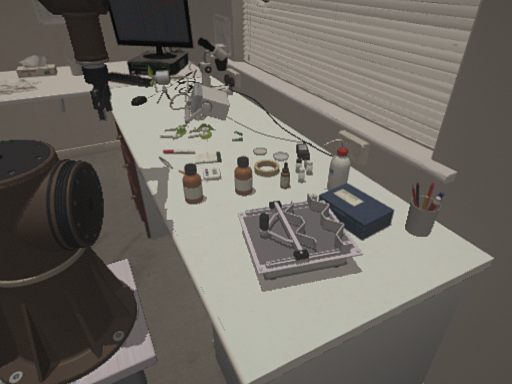

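View pics/a_side.png

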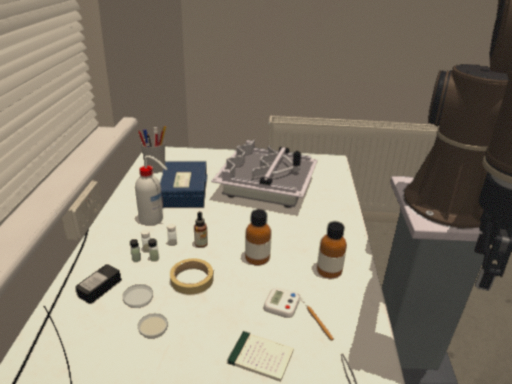

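View pics/a_wrist.png

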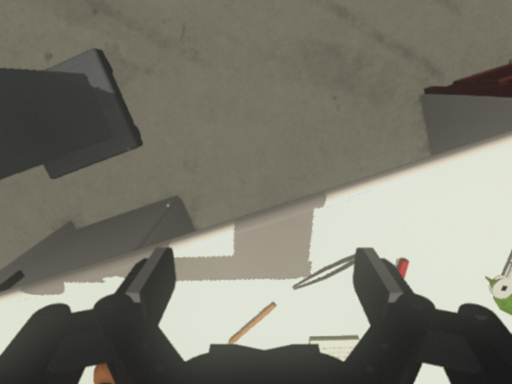

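The overviews show bottles at scene (193,185) and (243,177), the dropper at (285,177), and the shaker at about (298,235). The next step is enlarging the crops.

Run:
```python
import cv2
a=cv2.imread("pics/a_scene.png"); 
cv2.imwrite("pics/z1.png",cv2.resize(a[180:280,225:365],None,fx=5.5,fy=5.5,interpolation=cv2.INTER_CUBIC))
cv2.imwrite("pics/z2.png",cv2.resize(a[145:215,170:300],None,fx=6,fy=6,interpolation=cv2.INTER_CUBIC))
b=cv2.imread("pics/a_side.png"); 
cv2.imwrite("pics/z3.png",cv2.resize(b[135:210,205:325],None,fx=6.5,fy=6.5,interpolation=cv2.INTER_CUBIC))
cv2.imwrite("pics/z4.png",cv2.resize(b[205:285,230:360],None,fx=6,fy=6,interpolation=cv2.INTER_CUBIC))
```

```text
(no output)
```

View pics/z1.png

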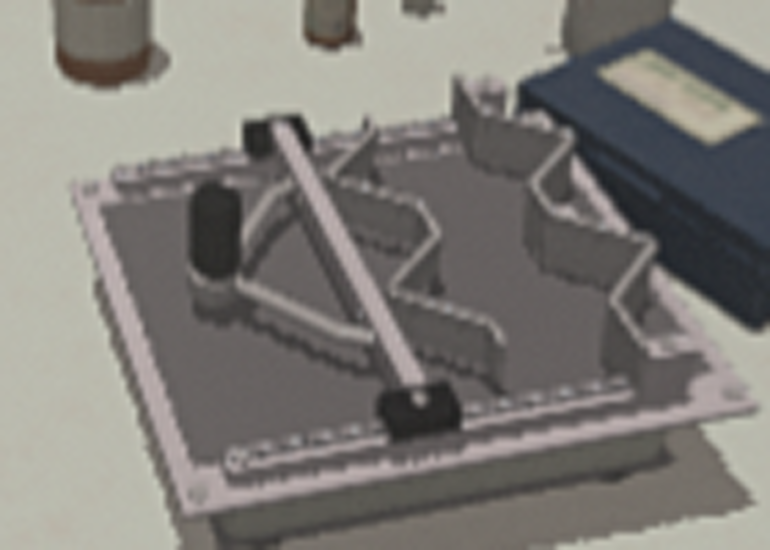

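View pics/z2.png

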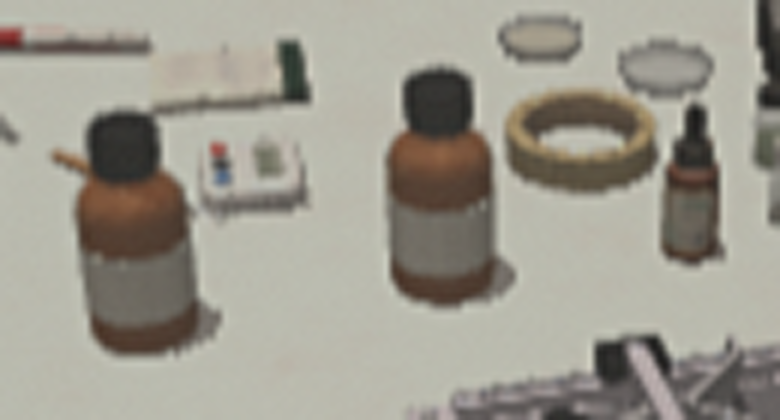

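View pics/z3.png

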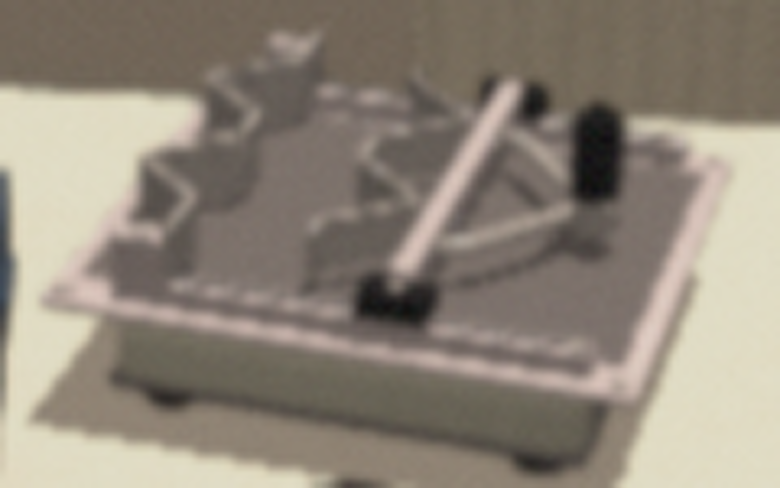

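View pics/z4.png

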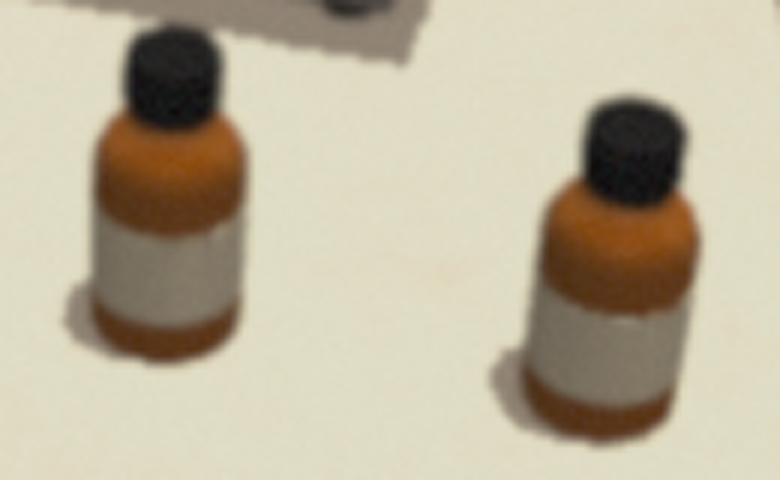

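Run:
```python
from h import *
import pickle
from scipy.optimize import least_squares
cs=pickle.load(open("a.pkl","rb")); S,D=cs["scene"],cs["side"]
def px(z,u,v):
    s,ou,ov={"z1":(5.5,225,180),"z2":(6,170,145),"z3":(6.5,205,135),"z4":(6,230,205)}[z]
    return (u+.5)/s-.5+ou,(v+.5)/s-.5+ov
def tri(a,b):
    A=[];B=[]
    f=lambda p: np.r_[np.subtract(proj(S,p),a),np.subtract(proj(D,p),b)]
    r=least_squares(f,[.5,0,.1]); return r.x,r.fun
for n,a,b in [("left",(124,148),(635,152)),("right",(438,102),(173,78))]:
    a=px("z2",*a);b=px("z4",*b); print(n,tri(a,b),atz(S,*a,.12),atz(D,*b,.12))
a=px("z1",216,195);b=px("z3",600,117);print("knob",tri(a,b),atz(S,*a,.138),atz(D,*b,.138))
obs=[(S,px("z1",78,187),(-1,1)),(S,px("z1",190,508),(-1,-1)),(S,px("z1",757,407),(1,-1)),
 (D,px("z3",45,300),(1,1)),(D,px("z3",632,400),(-1,1)),(D,px("z3",732,165),(-1,-1))]
def f(p):
    x,y,t,z=p; r=[]
    for c,o,(i,j) in obs:
        q=[x+np.cos(t)*i*.136-np.sin(t)*j*.123,y+np.sin(t)*i*.136+np.cos(t)*j*.123,z]
        r+=list(np.subtract(proj(c,q),o))
    return np.array(r)
r=least_squares(f,[.6,0,0,.07]); print(r.x,np.degrees(r.x[2]),np.round(r.fun,1))
# pixel of bases check
for c,n in((S,"z2"),(D,"z4")): pass
a=px("z2",692,172)
print("dropper",atz(S,*a,.06),"timer",atz(S,*px("z2",250,178),.02))
```

```text
left (array([0.40183233, 0.34806777, 0.11788697]), array([-0.18624974,  0.03761041, -0.12802815, -0.03011625])) [0.40144715 0.34429423 0.12      ] [0.4020891 0.3511648 0.12     ]
right (array([0.57583522, 0.31672441, 0.11868044]), array([-0.0074564 ,  0.00357979, -0.00498172, -0.00261617])) [0.57483007 0.31447285 0.12      ] [0.57573771 0.31868999 0.12      ]
knob (array([ 0.48370197, -0.00511411,  0.1379862 ]), array([-0.19163734,  0.0883972 , -0.21514104, -0.10836412])) [ 0.48430842 -0.00502335  0.138     ] [ 0.48308574 -0.00441256  0.138     ]
[ 0.5710471  -0.0263692  -0.22861618  0.06624866] -13.09874201924927 [-1.4 -0.7 -0.9  1.2  0.9 -0.1 -1.8 -0.   0.1  0.4 -0.1 -0.7]
dropper [0.71736003 0.26951575 0.06      ] timer [0.5063012  0.44858127 0.02      ]
```

Run:
```python
from h import *
import pickle
from scipy.optimize import least_squares
cs=pickle.load(open("a.pkl","rb")); S,D=cs["scene"],cs["side"]
def px(z,u,v):
    s,ou,ov={"z1":(5.5,225,180),"z2":(6,170,145),"z3":(6.5,205,135),"z4":(6,230,205)}[z]
    return (u+.5)/s-.5+ou,(v+.5)/s-.5+ov
def tri(a,b):
    f=lambda p: np.r_[np.subtract(proj(S,p),a),np.subtract(proj(D,p),b)]
    r=least_squares(f,[.5,0,.1]); return np.round(r.x,4),np.round(r.fun,1)
t=-.2286;R=np.array([[np.cos(t),-np.sin(t)],[np.sin(t),np.cos(t)]]);C=np.array([.571,-.0264])
for n,a,b in [("Lbot",(572,138),(145,158)),("mid",(535,187),(260,118)),("Rbot",(655,243),(210,75)),("knobtop",(216,195),(600,117))]:
    z=.138 if n=="knobtop" else .108
    a=px("z1",*a);b=px("z3",*b);p=tri(a,b)
    for q in(p[0],atz(S,*a,z),atz(D,*b,z)): print(n,np.round(q,3),"plat",np.round(R.T@(q[:2]-C),3),end=";")
    print(p[1])
```

```text
Lbot [ 0.691 -0.008  0.105] plat [0.112 0.045];Lbot [ 0.689 -0.011  0.108] plat [0.112 0.042];Lbot [ 0.689 -0.001  0.108] plat [0.109 0.052];[-0.3  0.2 -0.3 -0.2]
mid [ 0.641 -0.042  0.112] plat [0.072 0.001];mid [ 0.647 -0.036  0.108] plat [0.076 0.007];mid [ 0.64  -0.049  0.108] plat [ 0.073 -0.006];[-0.4  0.3 -0.5 -0.4]
Rbot [ 0.67  -0.099  0.107] plat [ 0.113 -0.048];Rbot [ 0.671 -0.099  0.108] plat [ 0.114 -0.048];Rbot [ 0.669 -0.095  0.108] plat [ 0.111 -0.045];[-0.3  0.2 -0.3 -0.3]
knobtop [ 0.484 -0.005  0.138] plat [-0.09   0.001];knobtop [ 0.484 -0.005  0.138] plat [-0.089  0.001];knobtop [ 0.483 -0.004  0.138] plat [-0.091  0.001];[-0.2  0.1 -0.2 -0.1]
```

```bash
cat >> h.py <<'E'
from scipy.spatial.transform import Rotation as Ro
def delta(p):
    o=manip.get_obs(); R=Ro.from_euler("xyz",o["tcp_rot"]).as_matrix(); return R.T@(np.asarray(p)-o["position"])
E
python3 - <<'E'
from h import *
import pickle
print(delta([.402-.0,.348,.231]), delta([.45,.42,.26]))
cs=pickle.load(open("a.pkl","rb")); S=cs["scene"]
R=np.array([[np.cos(-.2286),-np.sin(-.2286)],[np.sin(-.2286),np.cos(-.2286)]])
for u,v in[(325,183),(393,290),(437,228)]:
    q=atz(S,(u+.5)/5.5-.5+225,(v+.5)/5.5-.5+180,.106); print(q,R.T@(q[:2]-[.571,-.0264]))
E
```

```text
[-1.90529292e-01 -1.18625367e-05 -2.68127528e-01] [-0.10691322 -0.02908871 -0.29030611]
[0.55791596 0.01642764 0.106     ] [-0.022449    0.03874843]
[ 0.54285238 -0.0693908   0.106     ] [-0.01767302 -0.04825103]
[ 0.5870232  -0.03973829  0.106     ] [ 0.01862899 -0.0093602 ]
```

```bash
python3 -m inch '{"xyz":[[-0.016,0,-0.022],[-0.032,0,-0.045],[-0.048,0,-0.067],[-0.063,0,-0.089],[-0.079,0,-0.112],[-0.095,0,-0.134],[-0.111,0,-0.156],[-0.127,0,-0.179],[-0.143,0,-0.201],[-0.159,0,-0.223],[-0.175,0,-0.246],[-0.190,0,-0.268],[-0.190,0,-0.268],[-0.190,0,-0.268]],"dr":[[0,7,0],[0,14,0],[0,21,0],[0,28,0],[0,35,0],[0,42,0],[0,49,0],[0,56,0],[0,63,0],[0,70,0],[0,77,0],[0,84.2,0],[0,84.2,0],[0,84.2,0]]}' 0 40
python3 - <<'E'
from h import *
c=manip.camera("wrist"); save(c,"b_wrist"); o=manip.get_obs(); print(o["position"],o["tcp_rot"],o["contact_force"])
print(proj(c,[.402,.348,.132]),proj(c,[.576,.317,.132]))
import pickle; pickle.dump(c,open("b.pkl","wb"))
E
```

```text
time: 1.32
position: [0.4027, 0.3476, 0.2309]
tcp_rot: [-1.572, 0.0, -0.23]
contact_force: [-0.7, 0.5, -0.1]
finger_gap: 0.997
[0.40216469 0.34832359 0.23092284] [-1.57169015e+00  3.99137967e-04 -2.27384417e-01] [-0.42893611 -0.09317297  0.06852156]
(np.float64(264.0573110827469), np.float64(192.44579751460114)) (np.float64(476.44363019647153), np.float64(181.72493862071556))
```

View pics/b_wrist.png

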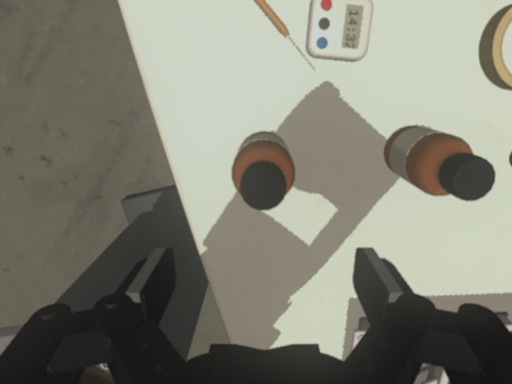

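The wrist view shows the cap tops at about (264,186) and (467,177), with the timer at (340,28). That is within a few pixels of prediction. I refine the positions from this view.

Run:
```python
from h import *
import pickle
c=pickle.load(open("b.pkl","rb")); im=c["pixels"].astype(int)
m=(im.max(2)<45).astype(np.uint8)
for x0,x1,y0,y1 in[(225,305,150,220),(430,505,140,210)]:
    s=m[y0:y1,x0:x1]; n,l,st,ce=cv2.connectedComponentsWithStats(s)
    i=1+np.argmax(st[1:,4]); cc,_=cv2.findContours((l==i).astype(np.uint8),0,cv2.CHAIN_APPROX_NONE)
    (u,v),r=cv2.minEnclosingCircle(max(cc,key=len)); print(st[i],u+x0,v+y0,r, atz(c,u+x0,v+y0,.130), atz(c,u+x0,v+y0,.132))
    p=atz(c,u+x0,v+y0,.131); print(delta([p[0],p[1],.100]))
```

```text
Traceback (most recent call last):
ValueError: attempt to get argmax of an empty sequence
```

Run:
```python
from h import *
import pickle
c=pickle.load(open("b.pkl","rb")); im=c["pixels"].astype(int)
print(c["pixels"][187,264],c["pixels"][150,264],c["pixels"][230,264])
hsv=cv2.cvtColor(c["pixels"],cv2.COLOR_RGB2HSV)
m=((im.max(2)<75)&(hsv[:,:,1]<110)).astype(np.uint8)
for x0,x1,y0,y1 in[(225,305,150,220),(430,505,140,210)]:
    s=m[y0:y1,x0:x1]; n,l,st,ce=cv2.connectedComponentsWithStats(s)
    i=1+np.argmax(st[1:,4]); cc,_=cv2.findContours((l==i).astype(np.uint8),0,cv2.CHAIN_APPROX_NONE)
    (u,v),r=cv2.minEnclosingCircle(max(cc,key=len)); print(st[i],u+x0,v+y0,r, atz(c,u+x0,v+y0,.130), atz(c,u+x0,v+y0,.132))
    p=atz(c,u+x0,v+y0,.131); print(delta([p[0],p[1],.100]))
```

```text
[59 58 54] [119  87  66] [139 132 119]
[  16   11   45   49 1718] 263.0 185.0 24.33115005493164 [0.40245941 0.35375251 0.13      ] [0.40260547 0.3543443  0.132     ]
[-0.00088001  0.13091809  0.00577737]
[   8   13   56   47 1985] 465.6272735595703 175.5 27.740253448486328 [0.56801337 0.32375509 0.13      ] [0.56679578 0.32459396 0.132     ]
[0.16648267 0.13084408 0.01383954]
```

```bash
python3 -m inch '{"xyz":[[-0.001,0.025,0.003],[-0.001,0.05,0.003],[-0.001,0.075,0.003],[-0.001,0.095,0.003],[-0.001,0.11,0.003],[-0.001,0.122,0.003],[-0.001,0.129,0.003],[-0.001,0.129,0.003],[-0.001,0.129,0.003]],"dr":[[0,0,0],[0,0,0],[0,0,0],[0,0,0],[0,0,0],[0,0,0],[0,0,0],[0,0,0],[0,0,0]]}' 0 45
python3 - <<'E'
from h import *
for n in("wrist","side"): c=manip.camera(n); save(c,"c_"+n)
E
```

```text
time: 2.12
position: [0.4014, 0.3519, 0.102]
tcp_rot: [-1.572, 0.001, -0.226]
contact_force: [0.4, -0.1, -0.1]
finger_gap: 1.0
```

View pics/c_wrist.png

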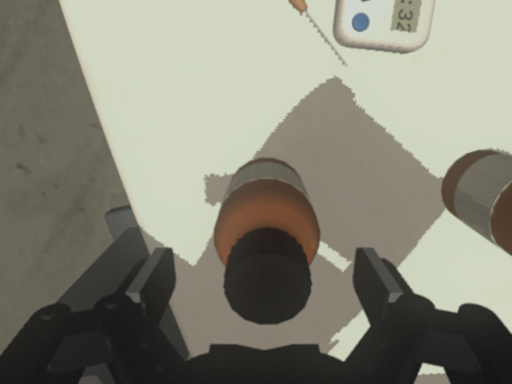

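View pics/c_side.png

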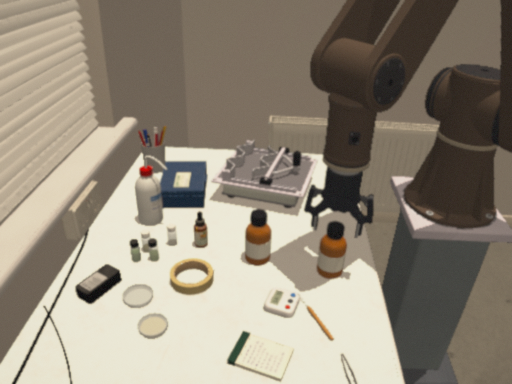

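```bash
python3 - <<'E'
from h import *
o=manip.get_obs();p=o["position"]
for n in("side","scene","wrist"):
    c=manip.camera(n); save(c,"d_"+n); print(n,proj(c,p),proj(c,p+[0,0,.013]),proj(c,[p[0],p[1],.132]))
E
python3 - <<'E'
import cv2
a=cv2.imread("pics/d_scene.png"); cv2.imwrite("pics/d1.png",cv2.resize(a[120:220,130:270],None,fx=5.5,fy=5.5))
a=cv2.imread("pics/d_side.png"); cv2.imwrite("pics/d2.png",cv2.resize(a[170:280,280:400],None,fx=5,fy=5))
E
```

```text
side (np.float64(334.5638314530123), np.float64(236.41209063485314)) (np.float64(335.26195360944394), np.float64(231.7100967977766)) (np.float64(336.1505946605249), np.float64(225.700913397897))
scene (np.float64(190.22061153476017), np.float64(172.81829626452102)) (np.float64(189.80283041584457), np.float64(169.35747883903602)) (np.float64(189.26949165714396), np.float64(164.9451568592916))
wrist (np.float64(265.108905922986), np.float64(253.37779510761777)) (np.float64(265.2058494442153), np.float64(267.0055356499729)) (np.float64(265.35226382158976), np.float64(287.6439744775427))
```

View pics/d1.png

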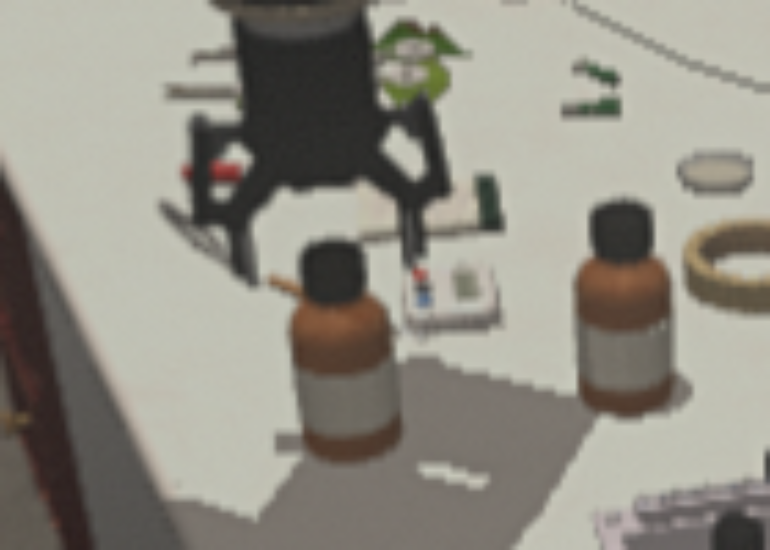

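View pics/d2.png

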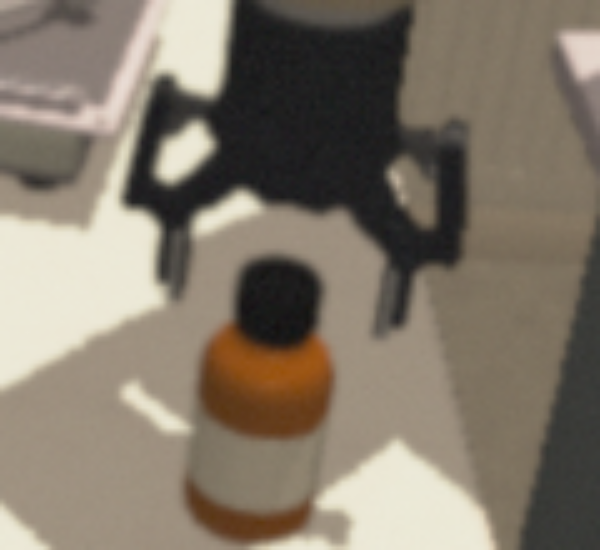

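Both views put the fingertip midpoint on the cap (side (336,233), scene (190,170)). The grasp is centred, so I lower 3 mm and close.

```bash
python3 -m inch '{"xyz":[[0,0.003,0],[0,0.003,0],[0,0.003,0],[0,0.003,0],[0,0.003,0],[0,0.003,0],[0,0.003,0],[0,0.003,0],[0,0.003,0],[0,0.003,0]],"dr":[[0,0,0],[0,0,0],[0,0,0],[0,0,0],[0,0,0],[0,0,0],[0,0,0],[0,0,0],[0,0,0],[0,0,0]]}' 255 45
python3 - <<'E'
from h import *
for n in("wrist",): c=manip.camera(n); save(c,"e_"+n)
E
```

```text
time: 3.2
position: [0.4023, 0.3518, 0.0998]
tcp_rot: [-1.57, -0.001, -0.227]
contact_force: [1.1, -1.5, 6.2]
finger_gap: 0.432
```

View pics/e_wrist.png

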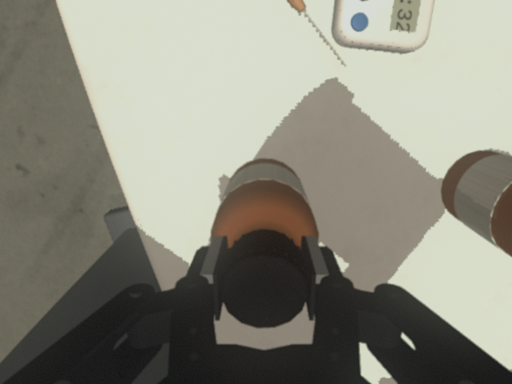

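```bash
python3 -m inch '{"xyz":[[0,-0.004,0],[0,-0.012,0],[0,-0.026,0],[0,-0.044,0],[0,-0.066,0],[0,-0.09,0],[0,-0.115,0],[0,-0.14,0],[0,-0.158,0],[0,-0.17,0],[0,-0.17,0],[0,-0.17,0]],"dr":[[0,0,0],[0,0,0],[0,0,0],[0,0,0],[0,0,0],[0,0,0],[0,0,0],[0,0,0],[0,0,0],[0,0,0],[0,0,0],[0,0,0]]}' 255 45
python3 - <<'E'
from h import *
t=-.2286;R=np.array([[np.cos(t),-np.sin(t)],[np.sin(t),np.cos(t)]]);C=np.array([.571,-.0264])
for s in(1,-1):
    p=C+R@[.0605,s*.046]; print(p,delta([*p,.27]))
o=manip.get_obs();print(o["position"],o["contact_force"],o["finger_gap"],o["tcp_rot"])
c=manip.camera("side"); save(c,"f_side")
E
```

```text
time: 4.25
position: [0.4021, 0.3517, 0.2702]
tcp_rot: [-1.57, -0.001, -0.227]
contact_force: [-0.6, -1.0, -4.6]
finger_gap: 0.431
[0.64035032 0.00469313] [ 0.31027358  0.00031822 -0.2845024 ]
[ 0.61950182 -0.08491345] [ 3.10134401e-01  2.18046003e-04 -3.76502239e-01]
[0.40209498 0.35174607 0.27024857] [-0.58091233 -1.01838086 -4.63358773] 0.4310173452311152 [-1.56970928e+00 -1.22125275e-03 -2.27087224e-01]
```

View pics/f_side.png

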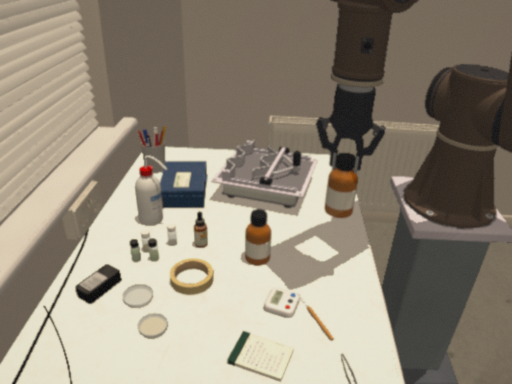

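```bash
python3 -m inch '{"xyz":[[0.005,0,-0.006],[0.016,0,-0.019],[0.031,0,-0.038],[0.051,0,-0.062],[0.074,0,-0.09],[0.099,0,-0.12],[0.124,0,-0.151],[0.149,0,-0.181],[0.174,0,-0.211],[0.198,0,-0.241],[0.222,0,-0.269],[0.243,0,-0.296],[0.264,0,-0.32],[0.281,0,-0.341],[0.295,0,-0.358],[0.304,0,-0.369],[0.31,0,-0.3765],[0.31,0,-0.3765],[0.31,0,-0.3765],[0.31,0,-0.3765]],"dr":[[0,0,0],[0,0,0],[0,0,0],[0,0,0],[0,0,0],[0,0,0],[0,0,0],[0,0,0],[0,0,0],[0,0,0],[0,0,0],[0,0,0],[0,0,0],[0,0,0],[0,0,0],[0,0,0],[0,0,0],[0,0,0],[0,0,0],[0,0,0]]}' 255 45
python3 - <<'E'
from h import *
import pickle
cs={}
for n in("scene","side","wrist"): c=manip.camera(n); save(c,"g_"+n); cs[n]=c
pickle.dump(cs,open("g.pkl","wb"))
o=manip.get_obs();print(o["position"],o["contact_force"],o["finger_gap"],o["tcp_rot"])
a=cv2.imread("pics/g_scene.png"); cv2.imwrite("pics/g1.png",cv2.resize(a[130:280,220:370],None,fx=4,fy=4,interpolation=cv2.INTER_CUBIC))
E
```

```text
time: 5.97
position: [0.6184, -0.0842, 0.2693]
tcp_rot: [-1.571, 0.001, -0.227]
contact_force: [-0.3, 0.7, -4.4]
finger_gap: 0.431
[ 0.61870947 -0.08417859  0.2696351 ] [ 0.58387638 -0.30489817 -3.22206836] 0.4341181815436317 [-1.57074972e+00 -1.73836484e-04 -2.26004821e-01]
```

View pics/g_wrist.png

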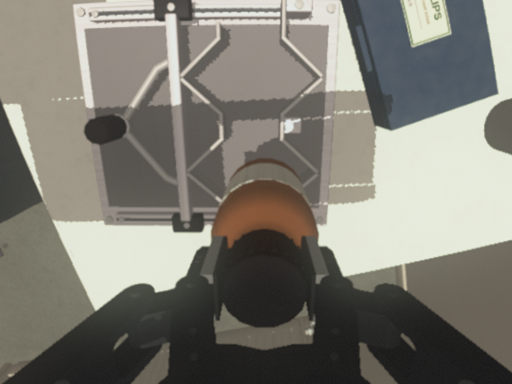

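View pics/g1.png

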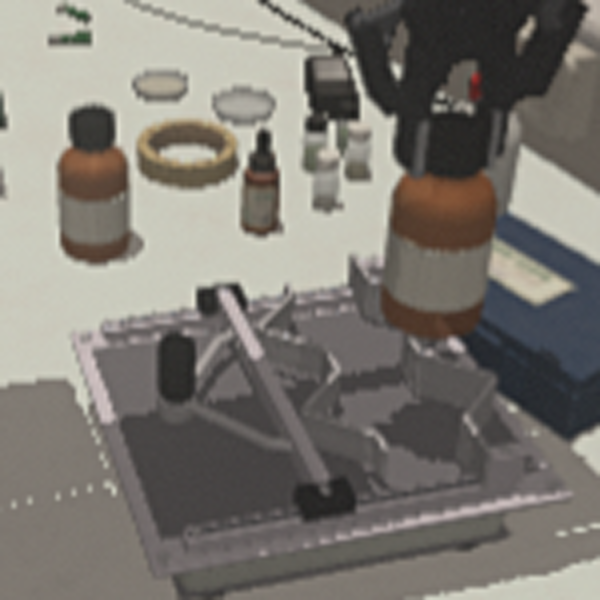

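Run:
```python
from h import *
import pickle
W=pickle.load(open("g.pkl","rb"))["wrist"]
t=-.2286;R=np.array([[np.cos(t),-np.sin(t)],[np.sin(t),np.cos(t)]]);C=np.array([.571,-.0264])
a=cv2.cvtColor(W["pixels"],cv2.COLOR_RGB2BGR); cv2.imwrite("pics/g2.png",cv2.resize(a[0:240,70:350],None,fx=2.8,fy=2.5,interpolation=cv2.INTER_CUBIC))
for n,u,v,z in [("L",321,76,.108),("m",282,122,.108),("m2",282,137,.108),("R",317,174,.108),("bL",183,78,.106),("bR",188,174,.106),("c nearL",76,8,.07),("c nr",107,223,.07),("fr",327,223,.07)]:
    q=atz(W,u,v,z);print(n,np.round(q,4),np.round(R.T@(q[:2]-C),4))
```

```text
L [ 0.6899 -0.0052  0.108 ] [0.111  0.0476]
m [ 0.646  -0.0384  0.108 ] [0.0757 0.0053]
m2 [ 0.643  -0.0525  0.108 ] [ 0.076  -0.0091]
R [ 0.6696 -0.0966  0.108 ] [ 0.112 -0.046]
bL [0.5647 0.0221 0.106 ] [-0.0171  0.0458]
bR [ 0.5424 -0.0679  0.106 ] [-0.0184 -0.0469]
c nearL [0.4687 0.1186 0.07  ] [-0.1325  0.118 ]
c nr [ 0.4162 -0.1114  0.07  ] [-0.1315 -0.1179]
fr [ 0.6751 -0.1701  0.07  ] [ 0.134  -0.1164]
```

View pics/g2.png

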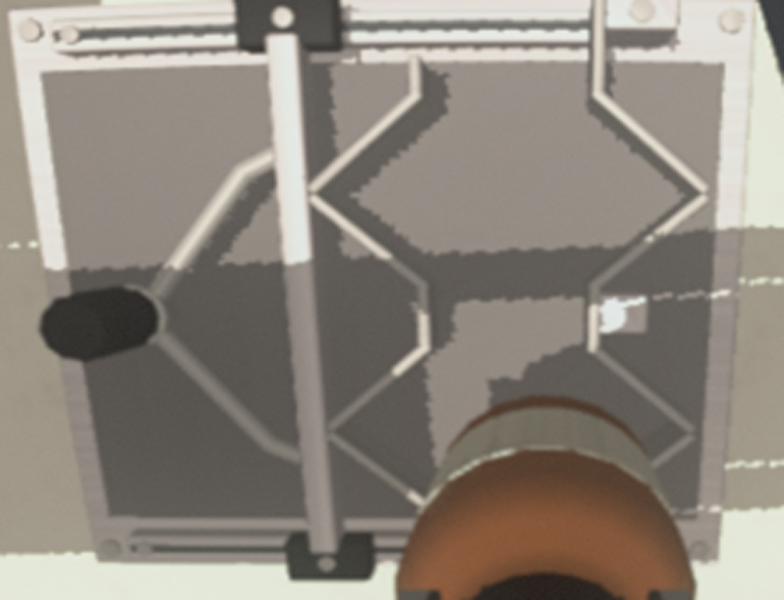

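Wrist-view vee bottoms agree with the earlier estimate to 1–2 mm, and the TCP is 6 mm short of the right pocket. I lower it.

```bash
python3 -m inch '{"xyz":[[0,0.006,0],[0,0.016,0],[0,0.03,0],[0,0.045,0],[0,0.06,0],[0,0.072,0],[0,0.082,0],[0,0.089,0],[0,0.093,0],[0,0.095,0],[0,0.095,0],[0,0.095,0]],"dr":[[0,0,0],[0,0,0],[0,0,0],[0,0,0],[0,0,0],[0,0,0],[0,0,0],[0,0,0],[0,0,0],[0,0,0],[0,0,0],[0,0,0]]}' 255 45
```

```text
time: 7.12
position: [0.6191, -0.0843, 0.1751]
tcp_rot: [-1.571, -0.001, -0.226]
contact_force: [-0.8, 0.1, -3.4]
finger_gap: 0.433
```

```bash
python3 -m inch '{"xyz":[[0,0.001,0],[0,0.002,0],[0,0.003,0],[0,0.004,0],[0,0.004,0],[0,0.004,0]],"dr":[[0,0,0],[0,0,0],[0,0,0],[0,0,0],[0,0,0],[0,0,0]]}' 255 45
python3 - <<'E'
from h import *
c=manip.camera("scene"); save(c,"i_s")
a=cv2.imread("pics/i_s.png"); cv2.imwrite("pics/i1.png",cv2.resize(a[150:280,220:370],None,fx=4,fy=4,interpolation=cv2.INTER_CUBIC))
E
```

```text
time: 7.62
position: [0.619, -0.0843, 0.1711]
tcp_rot: [-1.571, -0.001, -0.226]
contact_force: [0.7, -0.2, -3.3]
finger_gap: 0.428
```

View pics/i1.png

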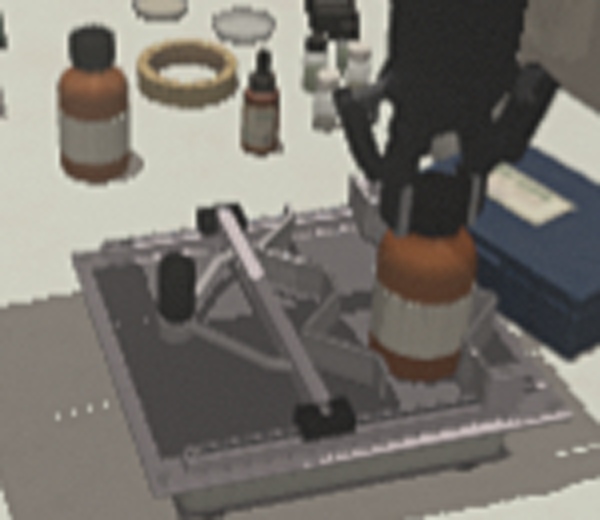

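The bottle is between jaw and bar at crop (420,300), almost down, with no contact force yet. I lower by millimetres until it touches.

```bash
python3 -m inch '{"xyz":[[0,0.0005,0],[0,0.001,0],[0,0.001,0],[0,0.001,0]],"dr":[[0,0,0],[0,0,0],[0,0,0],[0,0,0]]}' 255 45; python3 -m inch '{"xyz":[[0,0.0005,0],[0,0.001,0],[0,0.001,0],[0,0.001,0]],"dr":[[0,0,0],[0,0,0],[0,0,0],[0,0,0]]}' 255 45
```

```text
time: 8.0
position: [0.619, -0.0843, 0.17]
tcp_rot: [-1.571, -0.001, -0.226]
contact_force: [-1.1, 0.1, -3.2]
finger_gap: 0.434
time: 8.33
position: [0.6195, -0.0844, 0.1698]
tcp_rot: [-1.571, -0.002, -0.226]
contact_force: [-1.5, 0.6, 6.6]
finger_gap: 0.433
```

Contact (force went from −3 to +6.6 N). Releasing and rising.

```bash
python3 -m inch '{"xyz":[[0,-0.0005,0],[0,-0.0005,0],[0,-0.0005,0],[0,-0.0005,0],[0,-0.0005,0],[0,-0.0005,0],[0,-0.0005,0],[0,-0.0005,0],[0,-0.01,0],[0,-0.03,0],[0,-0.055,0],[0,-0.08,0],[0,-0.1,0],[0,-0.1,0]],"dr":[[0,0,0],[0,0,0],[0,0,0],[0,0,0],[0,0,0],[0,0,0],[0,0,0],[0,0,0],[0,0,0],[0,0,0],[0,0,0],[0,0,0],[0,0,0],[0,0,0]]}' 0 45
python3 - <<'E'
from h import *
import pickle
cs={}
for n in("scene","side","wrist"): c=manip.camera(n); save(c,"j_"+n); cs[n]=c
pickle.dump(cs,open("j.pkl","wb"))
print(delta([.571,.320,.27]))
a=cv2.imread("pics/j_scene.png"); cv2.imwrite("pics/j1.png",cv2.resize(a[130:280,220:370],None,fx=4,fy=4,interpolation=cv2.INTER_CUBIC))
E
```

```text
time: 9.5
position: [0.6213, -0.0847, 0.275]
tcp_rot: [-1.57, -0.009, -0.226]
contact_force: [0.1, -0.1, 1.5]
finger_gap: 1.003
[-1.37482124e-01 -2.41981571e-04  3.83231949e-01]
```

View pics/j1.png

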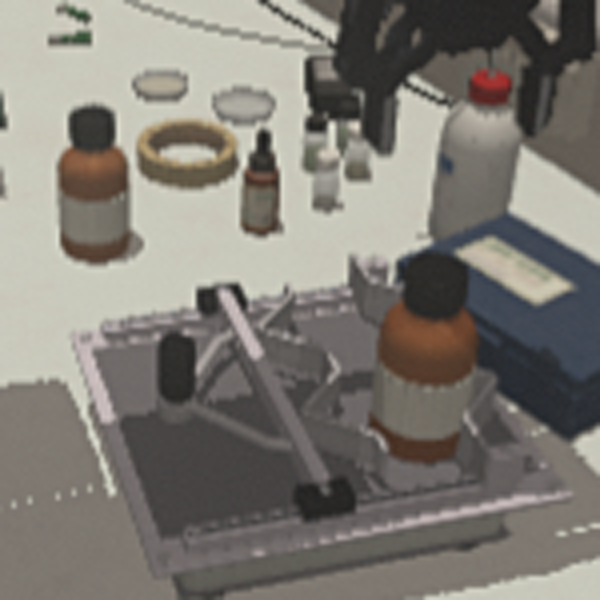

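View pics/j_wrist.png

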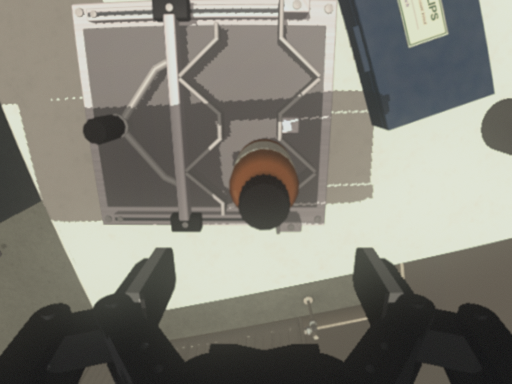

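Bottle 1 stands upright at the right vee (crop (425,370)). Next, bottle 2.

```bash
python3 -m inch '{"xyz":[[-0.002,0,0.006],[-0.007,0,0.019],[-0.013,0,0.038],[-0.022,0,0.063],[-0.032,0,0.092],[-0.043,0,0.123],[-0.054,0,0.153],[-0.064,0,0.184],[-0.075,0,0.214],[-0.086,0,0.245],[-0.096,0,0.274],[-0.105,0.006,0.301],[-0.114,0.014,0.326],[-0.121,0.024,0.347],[-0.127,0.034,0.364],[-0.131,0.039,0.375],[-0.134,0.04,0.383],[-0.134,0.04,0.383],[-0.134,0.04,0.383],[-0.134,0.04,0.383]],"dr":[[0,0,0],[0,0,0],[0,0,0],[0,0,0],[0,0,0],[0,0,0],[0,0,0],[0,0,0],[0,0,0],[0,0,0],[0,0,0],[0,0,0],[0,0,0],[0,0,0],[0,0,0],[0,0,0],[0,0,0],[0,0,0],[0,0,0],[0,0,0]]}' 0 45
python3 - <<'E'
from h import *
c=manip.camera("wrist"); save(c,"k_wrist"); o=manip.get_obs(); print(o["position"],o["tcp_rot"])
im=c["pixels"].astype(int)
hsv=cv2.cvtColor(c["pixels"],cv2.COLOR_RGB2HSV)
m=((im.max(2)<75)&(hsv[:,:,1]<110)).astype(np.uint8)
x0,x1,y0,y1=215,315,145,235
s=m[y0:y1,x0:x1]; n,l,st,ce=cv2.connectedComponentsWithStats(s)
i=1+np.argmax(st[1:,4]); print(st[i]+[x0,y0,0,0,0]); u=x0+st[i][0]+st[i][2]/2; v=y0+st[i][1]+st[i][3]-st[i][2]/2
p=atz(c,u,v,.132); print(u,v,p,delta([p[0],p[1],.099]))
E
```

```text
time: 11.32
position: [0.5747, 0.3183, 0.2303]
tcp_rot: [-1.571, -0.003, -0.227]
contact_force: [0.1, -0.3, 0.8]
finger_gap: 0.997
[0.57482558 0.31816843 0.23033473] [-1.57044564 -0.00277685 -0.22686727]
[ 242  164   47   49 1782]
265.5 189.5 [0.57612361 0.32118005 0.132     ] [0.00022268 0.13133698 0.00318035]
```

View pics/k_wrist.png

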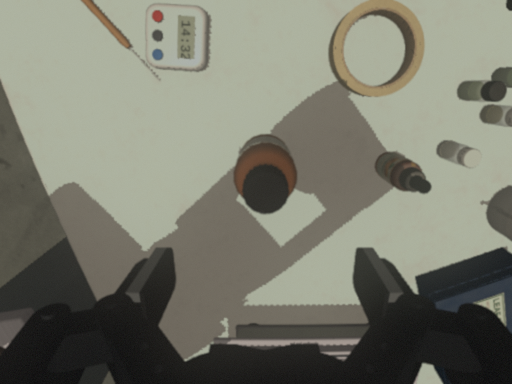

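Cap top at (265,189), centred between the fingers, with the dropper and timer clear. I descend and close.

```bash
python3 -m inch '{"xyz":[[0,0.025,0.002],[0,0.05,0.002],[0,0.075,0.002],[0,0.095,0.002],[0,0.11,0.002],[0,0.122,0.002],[0,0.129,0.002],[0,0.131,0.002],[0,0.131,0.002],[0,0.131,0.002]],"dr":[[0,0,0],[0,0,0],[0,0,0],[0,0,0],[0,0,0],[0,0,0],[0,0,0],[0,0,0],[0,0,0],[0,0,0]]}' 0 45
python3 -m inch '{"xyz":[[0,0,0],[0,0,0],[0,0,0],[0,0,0],[0,0,0],[0,0,0],[0,0,0],[0,0,0],[0,0,0],[0,0,0]],"dr":[[0,0,0],[0,0,0],[0,0,0],[0,0,0],[0,0,0],[0,0,0],[0,0,0],[0,0,0],[0,0,0],[0,0,0]]}' 255 45
python3 - <<'E'
from h import *
for n in("wrist",): c=manip.camera(n); save(c,"l_"+n)
E
```

```text
time: 12.2
position: [0.5763, 0.3202, 0.1003]
tcp_rot: [-1.57, -0.004, -0.227]
contact_force: [0.3, 0.6, -0.1]
finger_gap: 1.004
time: 13.03
position: [0.5765, 0.3203, 0.1008]
tcp_rot: [-1.569, -0.004, -0.227]
contact_force: [0.2, -0.9, 5.8]
finger_gap: 0.431
```

View pics/l_wrist.png

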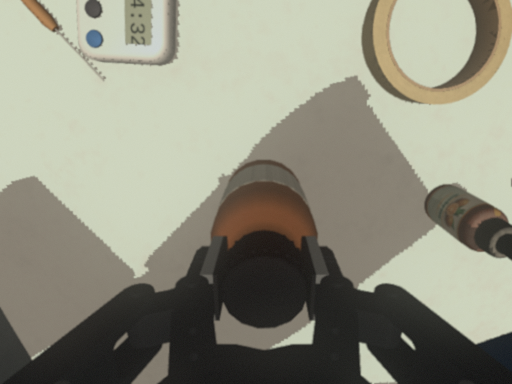

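```bash
python3 -m inch '{"xyz":[[0,-0.004,0],[0,-0.012,0],[0,-0.026,0],[0,-0.044,0],[0,-0.066,0],[0,-0.09,0],[0,-0.115,0],[0,-0.14,0],[0,-0.158,0],[0,-0.17,0],[0,-0.17,0],[0,-0.17,0]],"dr":[[0,0,0],[0,0,0],[0,0,0],[0,0,0],[0,0,0],[0,0,0],[0,0,0],[0,0,0],[0,0,0],[0,0,0],[0,0,0],[0,0,0]]}' 255 45
python3 - <<'E'
from h import *
t=-.2260;R=np.array([[np.cos(t),-np.sin(t)],[np.sin(t),np.cos(t)]])
o=manip.get_obs();print(o["position"],o["contact_force"],o["finger_gap"],o["tcp_rot"])
L=np.array([.690,-.0055]); Rb=np.array([.6698,-.0968])
for b in(L,Rb): p=b+R@[-.052,0]; print(p,delta([*p,.27]))
import pickle
# where is bottle 1 now: cap top in j wrist
c=pickle.load(open("j.pkl","rb"))["wrist"]; print(atz(c,265,203,.202), b+R@[-.046,0])
E
```

```text
time: 14.08
position: [0.5757, 0.3202, 0.2709]
tcp_rot: [-1.569, -0.005, -0.227]
contact_force: [0.1, -0.4, -4.7]
finger_gap: 0.436
[0.57565511 0.32020855 0.27085708] [ 0.05689202 -0.43355709 -4.68908375] 0.4360258327478672 [-1.56890167 -0.00467178 -0.22703895]
[0.63932233 0.00615221] [ 0.13271992  0.00092452 -0.29166797]
[ 0.61912233 -0.08514779] [ 0.13358933  0.00075143 -0.38517168]
[ 0.6204077  -0.08227723  0.202     ] [ 0.62496976 -0.08649227]
```

```bash
python3 -m inch '{"xyz":[[0.003,0,-0.006],[0.008,0,-0.018],[0.016,0,-0.035],[0.025,0,-0.055],[0.037,0,-0.082],[0.049,0,-0.108],[0.061,0,-0.134],[0.073,0,-0.16],[0.085,0,-0.187],[0.097,0,-0.213],[0.108,0,-0.236],[0.117,0,-0.257],[0.124,0,-0.271],[0.129,0,-0.283],[0.133,0,-0.2915],[0.133,0,-0.2915],[0.133,0,-0.2915],[0.133,0,-0.2915]],"dr":[[0,0,0],[0,0,0],[0,0,0],[0,0,0],[0,0,0],[0,0,0],[0,0,0],[0,0,0],[0,0,0],[0,0,0],[0,0,0],[0,0,0],[0,0,0],[0,0,0],[0,0,0],[0,0,0],[0,0,0],[0,0,0]]}' 255 45
python3 - <<'E'
from h import *
print(delta([.6393,.0062,.176]))
c=manip.camera("wrist"); save(c,"m_w")
E
```

```text
time: 15.58
position: [0.6394, 0.0071, 0.2708]
tcp_rot: [-1.569, -0.004, -0.227]
contact_force: [0.1, -0.1, -3.3]
finger_gap: 0.429
[-0.00032817  0.09479029 -0.00109149]
```

View pics/m_w.png

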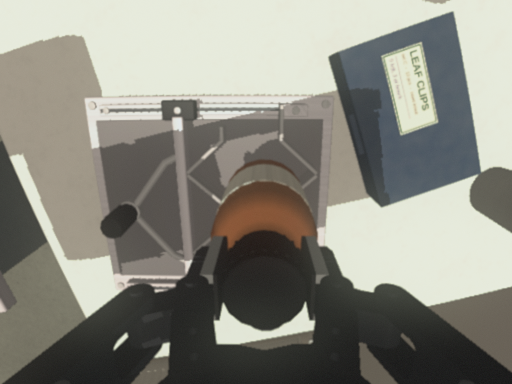

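Left vee bottom at (315,175), the same relation as for the first bottle. Descending.

```bash
python3 -m inch '{"xyz":[[0,0.006,0],[0,0.016,-0.001],[0,0.03,-0.001],[0,0.045,-0.001],[0,0.06,-0.001],[0,0.072,-0.001],[0,0.082,-0.001],[0,0.089,-0.001],[0,0.093,-0.001],[0,0.095,-0.001],[0,0.096,-0.001],[0,0.096,-0.001]],"dr":[[0,0,0],[0,0,0],[0,0,0],[0,0,0],[0,0,0],[0,0,0],[0,0,0],[0,0,0],[0,0,0],[0,0,0],[0,0,0],[0,0,0]]}' 255 45
python3 -m inch '{"xyz":[[0,0.001,0],[0,0.002,0],[0,0.003,0],[0,0.003,0],[0,0.003,0]],"dr":[[0,0,0],[0,0,0],[0,0,0],[0,0,0],[0,0,0]]}' 255 45
```

```text
time: 16.63
position: [0.6399, 0.0064, 0.1752]
tcp_rot: [-1.569, -0.005, -0.226]
contact_force: [-0.7, 0.1, -4.1]
finger_gap: 0.429
time: 17.05
position: [0.6399, 0.0063, 0.1722]
tcp_rot: [-1.569, -0.005, -0.226]
contact_force: [0.0, 0.3, -3.6]
finger_gap: 0.434
```

```bash
python3 -m inch '{"xyz":[[0,0.0005,0],[0,0.001,0],[0,0.001,0],[0,0.001,0]],"dr":[[0,0,0],[0,0,0],[0,0,0],[0,0,0]]}' 255 45
```

```text
time: 17.38
position: [0.6399, 0.0063, 0.1712]
tcp_rot: [-1.569, -0.005, -0.226]
contact_force: [0.1, 0.8, -3.5]
finger_gap: 0.429
```

```bash
python3 -m inch '{"xyz":[[0,0.0005,0],[0,0.001,0],[0,0.001,0],[0,0.001,0]],"dr":[[0,0,0],[0,0,0],[0,0,0],[0,0,0]]}' 255 45
```

```text
time: 17.72
position: [0.6403, 0.0063, 0.1708]
tcp_rot: [-1.568, -0.006, -0.226]
contact_force: [-0.9, 0.7, 5.0]
finger_gap: 0.436
```

```bash
python3 -m inch '{"xyz":[[0,-0.0005,0],[0,-0.0005,0],[0,-0.0005,0],[0,-0.0005,0],[0,-0.0005,0],[0,-0.0005,0],[0,-0.0005,0],[0,-0.0005,0],[0,-0.01,0],[0,-0.03,0],[0,-0.055,0],[0,-0.08,0],[0,-0.1,0],[0,-0.1,0]],"dr":[[0,0,0],[0,0,0],[0,0,0],[0,0,0],[0,0,0],[0,0,0],[0,0,0],[0,0,0],[0,0,0],[0,0,0],[0,0,0],[0,0,0],[0,0,0],[0,0,0]]}' 0 45
python3 - <<'E'
from h import *
import pickle
cs={}
for n in("scene","side","wrist"): c=manip.camera(n); save(c,"n_"+n); cs[n]=c
pickle.dump(cs,open("n.pkl","wb"))
print(delta([.484,-.005,.25]),manip.get_obs()["tcp_rot"])
a=cv2.imread("pics/n_scene.png"); cv2.imwrite("pics/n1.png",cv2.resize(a[130:280,220:370],None,fx=4,fy=4,interpolation=cv2.INTER_CUBIC))
E
```

```text
time: 18.88
position: [0.6417, 0.0062, 0.2761]
tcp_rot: [-1.567, -0.012, -0.226]
contact_force: [1.0, 0.5, 0.4]
finger_gap: 1.0
[-0.1491432   0.02001293 -0.04587465] [-1.56840996 -0.00610668 -0.22609766]
```

View pics/n1.png

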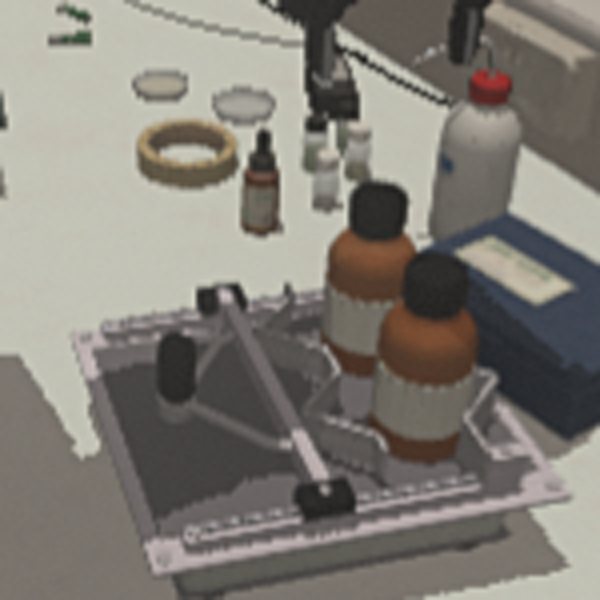

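View pics/n_wrist.png

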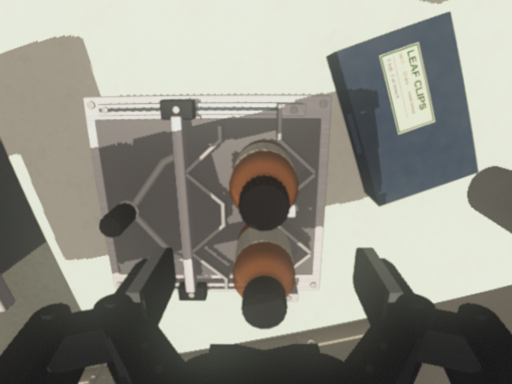

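Both bottles stand upright at the vees. Next I move over the knob with a part-closed gripper and look.

```bash
python3 -m inch '{"xyz":[[-0.01,0,-0.003],[-0.03,0,-0.009],[-0.055,0,-0.017],[-0.083,0,-0.026],[-0.108,0,-0.033],[-0.13,0,-0.04],[-0.143,0,-0.044],[-0.149,0,-0.046],[-0.149,0.01,-0.046],[-0.149,0.015,-0.046],[-0.149,0.015,-0.046]],"dr":[[0,0,0],[0,0,0],[0,0,0],[0,0,0],[0,0,0],[0,0,0],[0,0,0],[0,0,0],[0,0,0],[0,0,0],[0,0,0]]}' 100 60
python3 - <<'E'
from h import *
c=manip.camera("wrist"); save(c,"o_w"); o=manip.get_obs(); print(o["position"],o["tcp_rot"],o["finger_gap"])
print(proj(c,[.484,-.005,.14]))
import pickle; pickle.dump(c,open("o.pkl","wb"))
E
```

```text
time: 19.95
position: [0.4842, -0.0051, 0.2533]
tcp_rot: [-1.569, -0.004, -0.226]
contact_force: [-0.8, 0.6, -0.1]
finger_gap: 0.607
[ 0.48441186 -0.00508325  0.2538402 ] [-1.56860021 -0.00445792 -0.22611077] 0.6050028811992179
(np.float64(264.09432106906945), np.float64(187.83877550564327))
```

View pics/o_w.png

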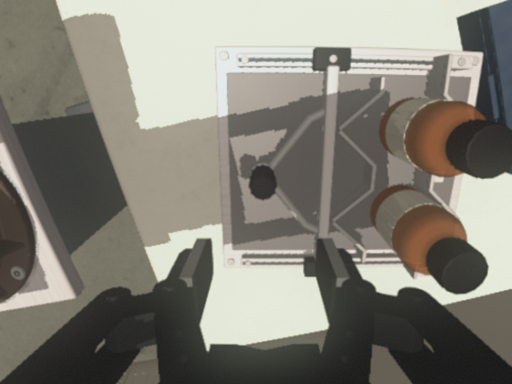

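Knob top at (263,183), centred between the fingers and clear of the bar. I descend to grip height.

```bash
python3 -m inch '{"xyz":[[0,0.02,0.001],[0,0.045,0.001],[0,0.07,0.001],[0,0.095,0.001],[0,0.115,0.001],[0,0.132,0.001],[0,0.144,0.001],[0,0.151,0.001],[0,0.151,0.001],[0,0.151,0.001]],"dr":[[0,0,0],[0,0,0],[0,0,0],[0,0,0],[0,0,0],[0,0,0],[0,0,0],[0,0,0],[0,0,0],[0,0,0]]}' 100 60
python3 - <<'E'
from h import *
c=manip.camera("wrist"); save(c,"p_w"); c=manip.camera("side"); save(c,"p_s"); 
a=cv2.imread("pics/p_s.png"); cv2.imwrite("pics/p1.png",cv2.resize(a[110:220,200:340],None,fx=5,fy=5,interpolation=cv2.INTER_CUBIC))
E
```

```text
time: 20.83
position: [0.4857, -0.0039, 0.1027]
tcp_rot: [-1.569, -0.004, -0.226]
contact_force: [-0.2, 1.1, 0.6]
finger_gap: 0.607
```

View pics/p_w.png

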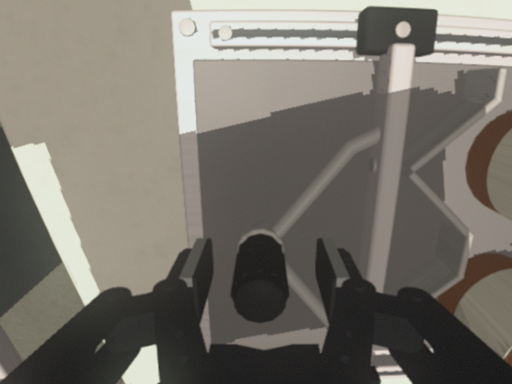

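View pics/p1.png

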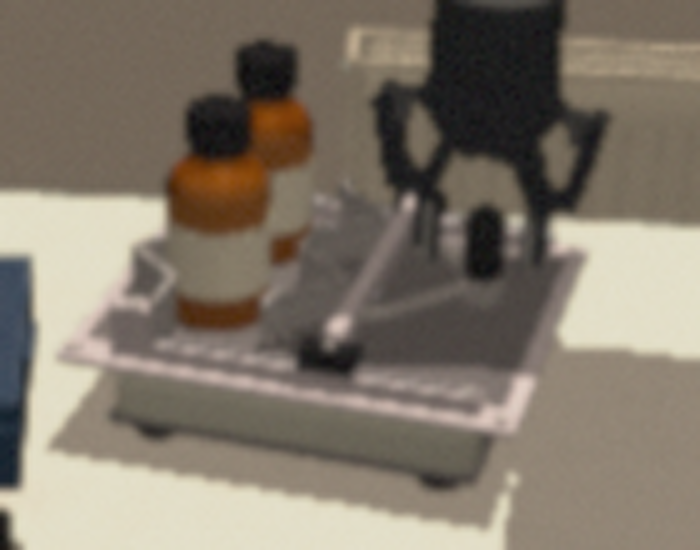

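The knob is centred between the fingers (wrist (260,290)), so I close.

```bash
python3 -m inch '{"xyz":[[0,0,0],[0,0,0],[0,0,0],[0,0,0],[0,0,0],[0,0,0],[0,0,0]],"dr":[[0,0,0],[0,0,0],[0,0,0],[0,0,0],[0,0,0],[0,0,0],[0,0,0]]}' 255 60
python3 - <<'E'
from h import *
t=-.2255;R=np.array([[np.cos(t),-np.sin(t)],[np.sin(t),np.cos(t)]])
o=manip.get_obs();print(o["position"],o["contact_force"],o["torque"])
# expected knob location when bearing: bar vee bottom 46mm before pocket = 92mm before jaw vee bottom; measured bar-jaw spacing
c=manip.camera("wrist"); save(c,"q_w")
E
```

```text
time: 21.52
position: [0.4864, -0.0039, 0.1043]
tcp_rot: [-1.568, -0.006, -0.226]
contact_force: [-1.0, -0.1, 11.2]
finger_gap: 0.253
[ 0.48635018 -0.00393751  0.1042624 ] [-0.96703872 -0.08901463 11.17153111] [ 0.0628917   0.66023994 -0.02438284]
```

View pics/q_w.png

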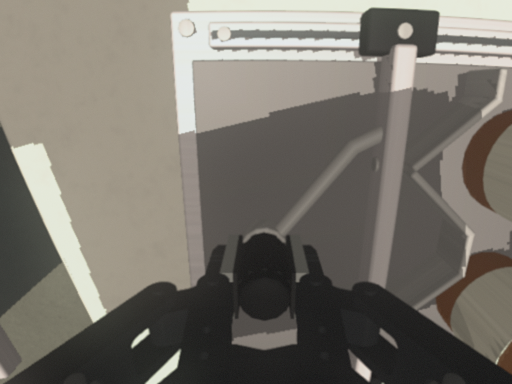

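```bash
python3 -m inch '{"xyz":[[0.001,-0.001,0],[0.003,-0.001,0],[0.006,-0.001,0],[0.009,-0.001,0],[0.012,-0.001,0],[0.015,-0.001,0],[0.018,-0.001,0],[0.021,-0.001,0],[0.023,-0.001,0],[0.024,-0.001,0],[0.024,-0.001,0],[0.024,-0.001,0]],"dr":[[0,0,0],[0,0,0],[0,0,0],[0,0,0],[0,0,0],[0,0,0],[0,0,0],[0,0,0],[0,0,0],[0,0,0],[0,0,0],[0,0,0]]}' 255 60
python3 - <<'E'
from h import *
c=manip.camera("wrist"); save(c,"r_w"); c=manip.camera("scene"); save(c,"r_s")
a=cv2.imread("pics/r_s.png"); cv2.imwrite("pics/r1.png",cv2.resize(a[130:280,220:370],None,fx=4,fy=4,interpolation=cv2.INTER_CUBIC))
E
```

```text
time: 22.57
position: [0.5093, -0.0093, 0.1047]
tcp_rot: [-1.568, -0.005, -0.226]
contact_force: [-1.1, 2.7, -28.8]
finger_gap: 0.252
```

View pics/r_w.png

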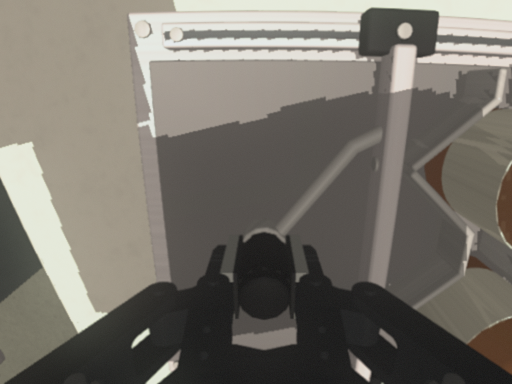

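View pics/r1.png

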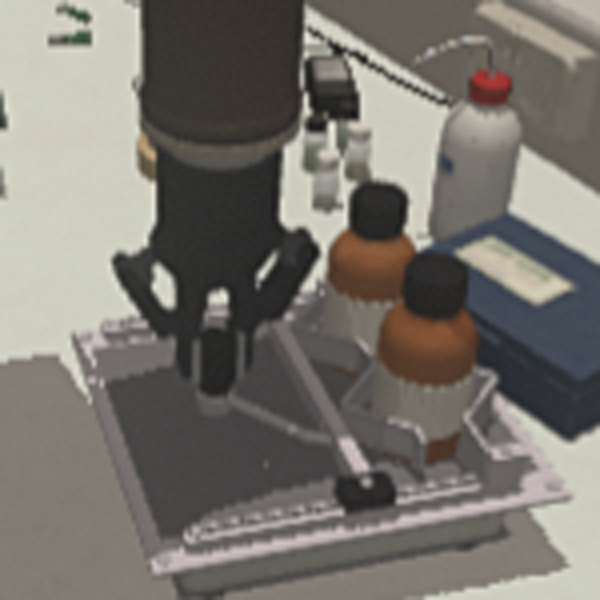

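Vertical pull on the knob is 29 N (my 1 mm up was too much), so I relax that by 0.7 mm and advance 4 mm. The bar vees are just short of the bottles.

```bash
python3 -m inch '{"xyz":[[0,0.0007,0],[0.001,0.0007,0],[0.002,0.0007,0],[0.003,0.0007,0],[0.004,0.0007,0],[0.004,0.0007,0]],"dr":[[0,0,0],[0,0,0],[0,0,0],[0,0,0],[0,0,0],[0,0,0]]}' 255 60
```

```text
time: 23.17
position: [0.5134, -0.0102, 0.1044]
tcp_rot: [-1.568, -0.005, -0.226]
contact_force: [-4.6, 1.5, 2.0]
finger_gap: 0.254
```

```bash
python3 -m inch '{"xyz":[[0.0007,0,0],[0.0015,0,0],[0.0022,0,0],[0.003,0,0],[0.003,0,0]],"dr":[[0,0,0],[0,0,0],[0,0,0],[0,0,0],[0,0,0]]}' 255 60
python3 -m inch '{"xyz":[[0.0007,0,0],[0.0015,0,0],[0.002,0,0],[0.002,0,0]],"dr":[[0,0,0],[0,0,0],[0,0,0],[0,0,0]]}' 255 60
python3 - <<'E'
from h import *
c=manip.camera("wrist"); save(c,"s_w"); c=manip.camera("scene"); save(c,"s_s")
a=cv2.imread("pics/s_s.png"); cv2.imwrite("pics/s1.png",cv2.resize(a[160:270,260:370],None,fx=5,fy=5,interpolation=cv2.INTER_CUBIC))
E
```

```text
time: 23.58
position: [0.5161, -0.0109, 0.1044]
tcp_rot: [-1.568, -0.004, -0.226]
contact_force: [-4.6, 2.7, -2.2]
finger_gap: 0.253
time: 23.92
position: [0.5177, -0.0113, 0.1044]
tcp_rot: [-1.568, -0.004, -0.226]
contact_force: [-4.4, 2.8, -3.2]
finger_gap: 0.253
```

View pics/s_w.png

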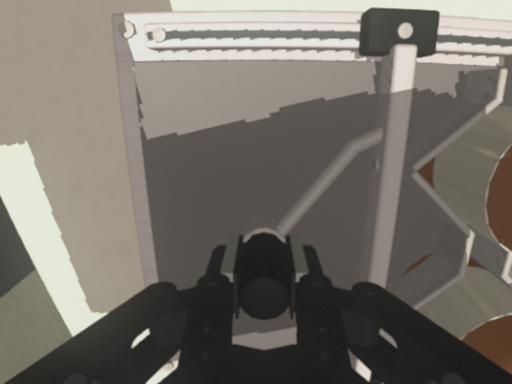

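View pics/s1.png

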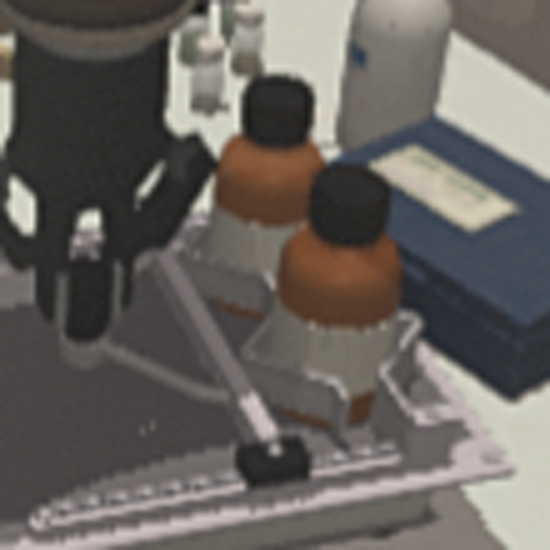

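```bash
python3 -m inch '{"xyz":[[0.0007,0,0],[0.0015,0,0],[0.002,0,0],[0.002,0,0]],"dr":[[0,0,0],[0,0,0],[0,0,0],[0,0,0]]}' 255 60
python3 -m inch '{"xyz":[[0.0007,0,0],[0.0015,0,0],[0.002,0,0],[0.002,0,0]],"dr":[[0,0,0],[0,0,0],[0,0,0],[0,0,0]]}' 255 60
```

```text
time: 24.35
position: [0.5187, -0.0115, 0.1044]
tcp_rot: [-1.569, -0.002, -0.226]
contact_force: [-9.5, 4.4, -0.7]
finger_gap: 0.249
time: 24.68
position: [0.5187, -0.0115, 0.1044]
tcp_rot: [-1.569, 0.002, -0.226]
contact_force: [-14.6, 7.6, 6.1]
finger_gap: 0.25
```

Force rises to 16 N and the motion stops. I check whether that is the seated state or bottle friction.

Run:
```python
from h import *
for n,b in(("scene",(160,270,260,370)),("side",(100,210,200,310))):
    c=manip.camera(n); save(c,"t_"+n); a=cv2.imread(f"pics/t_{n}.png"); cv2.imwrite(f"pics/t1_{n}.png",cv2.resize(a[b[0]:b[1],b[2]:b[3]],None,fx=5.4,fy=5.4,interpolation=cv2.INTER_CUBIC))
c=manip.camera("wrist"); save(c,"t_w")
t=-.2255;R=np.array([[np.cos(t),-np.sin(t)],[np.sin(t),np.cos(t)]])
S=manip.camera("scene")
for q in ([.690,-.0055],[.6698,-.0968]):
    p=np.array(q)+R@[-.046,0]; print("expected seated cap top in scene",proj(S,[*p,.202]),proj(manip.camera("side"),[*p,.202]))
```

```text
expected seated cap top in scene (np.float64(315.5622686276731), np.float64(177.1499247166465)) (np.float64(241.5061516472499), np.float64(130.76708007354802))
expected seated cap top in scene (np.float64(330.6124367284323), np.float64(195.91933606835872)) (np.float64(251.0170750158588), np.float64(119.63796485614824))
```

View pics/t1_scene.png

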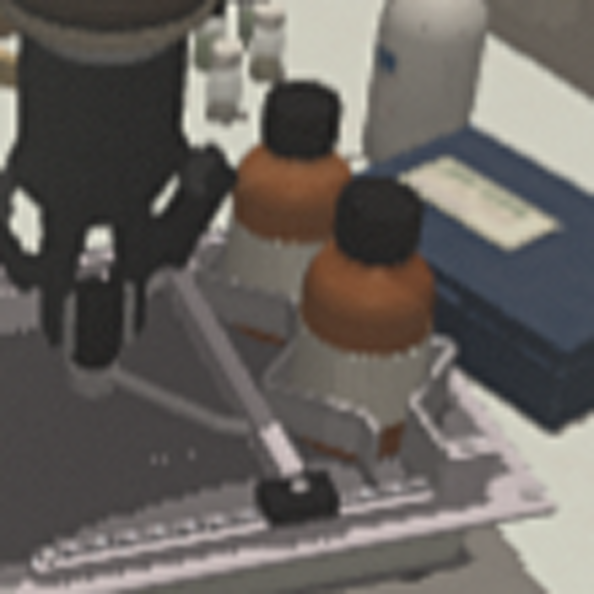

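View pics/t1_side.png

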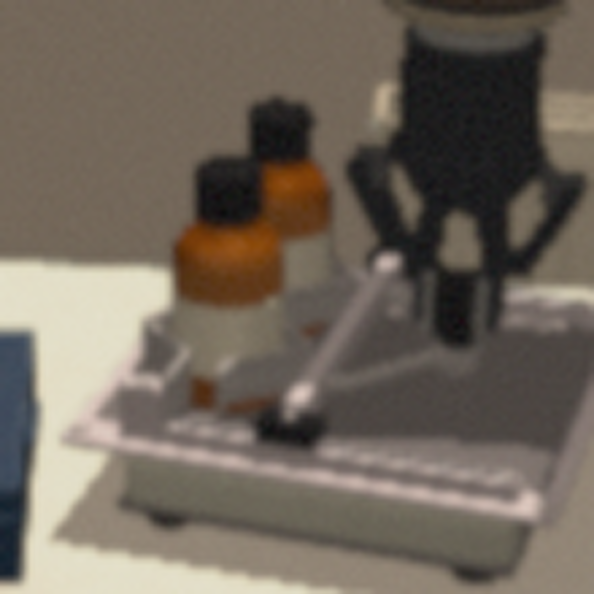

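View pics/t_w.png

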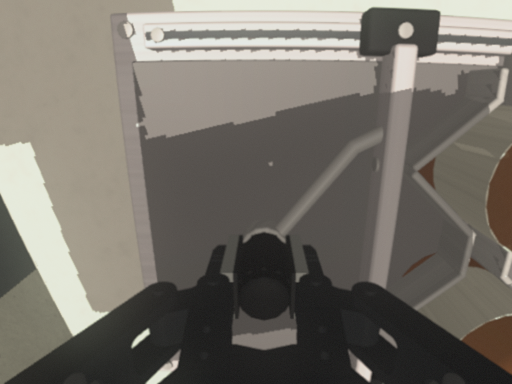

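Run:
```python
from h import *
import pickle
n=pickle.load(open("n.pkl","rb"))["scene"]
def g(f): return cv2.cvtColor(cv2.imread(f),cv2.COLOR_BGR2GRAY).astype(np.float32)
A=g("pics/r_s.png");
for nm in("s_s","t_scene"):
  B=g(f"pics/{nm}.png")
  for lab,(x0,x1,y0,y1) in {"L":(302,330,172,192),"R":(318,346,190,216)}.items():
    best=cv2.findTransformECC(A[y0:y1,x0:x1],B[y0-0:y1,x0:x1],np.eye(2,3,dtype=np.float32),cv2.MOTION_TRANSLATION)
    print(nm,lab,np.round(best[1][:,2],2),round(best[0],3))
t=-.2255
for p in([.6393,.0062,.19],[.6191,-.0851,.19]):
    a=proj(n,p); b=proj(n,np.array(p)+.006*np.array([np.cos(t),np.sin(t),0])); print("6mm ->",np.subtract(b,a))
A=g("pics/p_s.png");B=g("pics/t_side.png")
for lab,(x0,x1,y0,y1) in {"L":(234,256,128,152),"R":(247,260,117,130)}.items():
    best=cv2.findTransformECC(A[y0:y1,x0:x1],B[y0-0:y1,x0:x1],np.eye(2,3,dtype=np.float32),cv2.MOTION_TRANSLATION)
    print("side",lab,np.round(best[1][:,2],2),round(best[0],3))
c=manip.camera("side")
for p in([.6393,.0062,.19],[.6191,-.0851,.19]):
    a=proj(c,p); b=proj(c,np.array(p)+.006*np.array([np.cos(t),np.sin(t),0])); print("6mm ->",np.subtract(b,a))
o=manip.get_obs();print(o["contact_force"],o["position"])
```

```text
s_s L [ 0.76 -0.22] 0.977
s_s R [ 0.35 -0.13] 0.967
t_scene L [ 0.94 -0.27] 0.968
t_scene R [ 0.49 -0.2 ] 0.94
6mm -> [ 2.09382735 -0.2893629 ]
6mm -> [ 2.26028661 -0.34178647]
side L [-1.39 -0.15] 0.931
side R [-1.98  0.08] 0.977
6mm -> [-1.993896   -0.27631288]
6mm -> [-1.88305517 -0.24795463]
[-13.56979681   6.16174581   5.93824862] [ 0.51868476 -0.01149736  0.10441236]
```

The bottles moved a few mm and the bar resists at 16 N, which fits the estimate of about 36 of 37 mm travel. I relax, let go, rise and measure bar-to-jaw spacing from above before deciding.

```bash
python3 -m inch '{"xyz":[[0,0,0],[0,0,0],[0,0,0],[0,0,0],[0,0,0],[0,0,0],[0,0,0]],"dr":[[0,0,0],[0,0,0],[0,0,0],[0,0,0],[0,0,0],[0,0,0],[0,0,0]]}' 100 60
python3 -m inch '{"xyz":[[0,-0.02,0],[0,-0.05,0],[0,-0.085,0],[0,-0.12,0],[0,-0.155,0],[0.02,-0.18,0],[0.05,-0.185,0.01],[0.08,-0.185,0.02],[0.11,-0.185,0.02],[0.135,-0.185,0.02],[0.15,-0.185,0.02],[0.15,-0.185,0.02],[0.15,-0.185,0.02]],"dr":[[0,0,0],[0,0,0],[0,0,0],[0,0,0],[0,0,0],[0,0,0],[0,0,0],[0,0,0],[0,0,0],[0,0,0],[0,0,0],[0,0,0],[0,0,0]]}' 100 60
python3 - <<'E'
from h import *
import pickle
cs={n:manip.camera(n) for n in("wrist","scene","side")}; pickle.dump(cs,open("u.pkl","wb"))
for n in cs: save(cs[n],"u_"+n)
E
```

```text
time: 25.62
position: [0.5189, -0.0116, 0.1045]
tcp_rot: [-1.569, 0.001, -0.226]
contact_force: [-0.5, -0.3, 0.4]
finger_gap: 0.606
time: 26.7
position: [0.6697, -0.0263, 0.2885]
tcp_rot: [-1.569, 0.002, -0.227]
contact_force: [0.4, -0.6, -0.4]
finger_gap: 0.606
```

View pics/u_wrist.png

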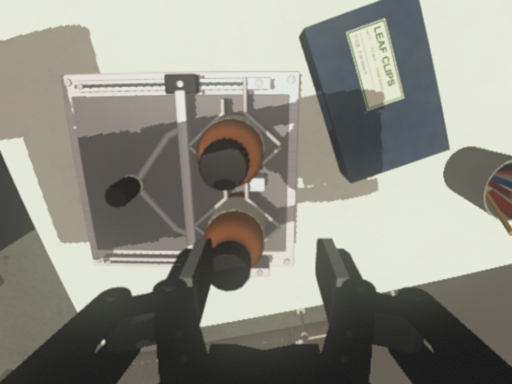

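Run:
```python
from h import *
import pickle
for f,k,b in(("u.pkl","u",(60,300,60,310)),("n.pkl","nn",(80,320,80,340))):
    W=pickle.load(open(f,"rb"))["wrist"]; a=W["pixels"][:,:,::-1][b[0]:b[1],b[2]:b[3]]
    cv2.imwrite(f"pics/{k}2.png",cv2.resize(a,None,fx=2.5 if k=="nn" else 3,fy=2.5,interpolation=cv2.INTER_CUBIC))
a=pickle.load(open("u.pkl","rb"))["wrist"]["pixels"][:,:,::-1]
cv2.imwrite("pics/u3.png",cv2.resize(a[90:235,175:300],None,fx=4.1,fy=4.1,interpolation=cv2.INTER_CUBIC))
```

```text
(no output)
```

View pics/u3.png

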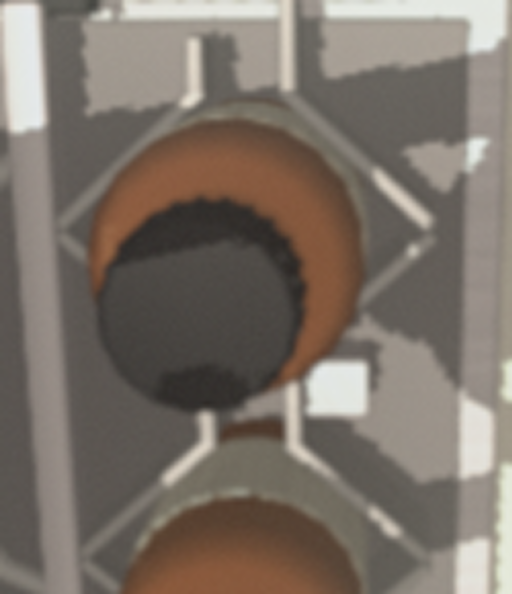

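Run:
```python
from h import *
import pickle
W=pickle.load(open("u.pkl","rb"))["wrist"]
G=pickle.load(open("g.pkl","rb"))["wrist"]
t=-.2255;R=np.array([[np.cos(t),-np.sin(t)],[np.sin(t),np.cos(t)]]);C=np.array([.571,-.0264])
P={}
for n,u,v,z in[("jL",432,232,.108),("bL",62,232,.106),("jR",428,562,.108),("bR",88,560,.106),("jT",293,425,.108),("bT",207,425,.106),("jTL",288,95,.108),("bTL",193,98,.106)]:
    q=atz(W,(u+.5)/4.1-.5+175,(v+.5)/4.1-.5+90,z); P[n]=R.T@(q[:2]-C); print(n,np.round(P[n],4))
print(P["jL"]-P["bL"],P["jR"]-P["bR"],P["jT"]-P["bT"],P["jTL"]-P["bTL"])
# before, g view crop scale 2.8,2.5 off 70,0
Q={}
for n,u,v,z in[("jL",707,193,.108),("bL",311,196,.106),("jR",692,435,.108),("bR",332,430,.106),("jT",593,320,.108),("bT",425,320,.106)]:
    q=atz(G,(u+.5)/2.8-.5+70,(v+.5)/2.5-.5,z); Q[n]=R.T@(q[:2]-C)
print("before",Q["jL"]-Q["bL"],Q["jR"]-Q["bR"],Q["jT"]-Q["bT"])
```

```text
jL [0.1116 0.0465]
bL [0.0171 0.0464]
jR [ 0.1119 -0.0446]
bR [ 0.0177 -0.0451]
jT [ 0.0755 -0.0049]
bT [ 0.0524 -0.0056]
jTL [0.0758 0.0806]
bTL [0.052  0.0798]
[0.09455744 0.0001164 ] [0.09421038 0.00047338] [0.02312728 0.00066318] [0.02372222 0.000762  ]
before [0.13139355 0.00067789] [ 0.12977519 -0.00162347] [0.05799255 0.00014721]
```

Run:
```python
from h import *
import pickle
t=-.2255;R=np.array([[np.cos(t),-np.sin(t)],[np.sin(t),np.cos(t)]]);C=np.array([.571,-.0264])
for f in("j.pkl","n.pkl","u.pkl"):
  W=pickle.load(open(f,"rb"))["wrist"]; hsv=cv2.cvtColor(W["pixels"],cv2.COLOR_RGB2HSV)
  br=((hsv[:,:,0]<16)&(hsv[:,:,1]>85)&(hsv[:,:,2]>45)).astype(np.uint8)
  im=W["pixels"].astype(int); dk=((im.max(2)<72)).astype(np.uint8)
  # predicted seated silhouettes: fit bottle x by comparing horizontal extents of brown blob
  n,l,st,ce=cv2.connectedComponentsWithStats(cv2.morphologyEx(br,cv2.MORPH_OPEN,np.ones((3,3),np.uint8)))
  for i in range(1,n):
    if st[i,4]>300:
      x,y,w,h=st[i,:4]
      uc=x+(w-1)/2; 
      q=atz(W,uc,y+w/2,.15); q2=atz(W,uc,y+w/2,.145)
      print(f,st[i],"w expected",np.round(proj(W,q+[.031*np.cos(t),.031*np.sin(t),0])[0]-proj(W,q-[.031*np.cos(t),.031*np.sin(t),0])[0],1),np.round(R.T@(q[:2]-C),4),np.round(R.T@(q2[:2]-C),4))
```

```text
j.pkl [ 230  150   68   56 1949] w expected 70.5 [ 0.0597 -0.0447] [ 0.0597 -0.0462]
n.pkl [ 230  151   68   56 1948] w expected 70.1 [0.0598 0.0472] [0.0598 0.0457]
n.pkl [ 233  242   61   53 2108] w expected 63.6 [ 0.0592 -0.0417] [ 0.0593 -0.0449]
u.pkl [ 197  120   66   63 1655] w expected 67.9 [0.0637 0.0475] [0.0632 0.0466]
u.pkl [ 204  212   59   54 1727] w expected 62.0 [ 0.0641 -0.0417] [ 0.0636 -0.0443]
```

From above, the bottles moved from x≈0.0595 to ≈0.064 in the platform frame, against a seated value of 0.064–0.066. Bar-to-jaw spacing is 94.4 mm at strip centrelines, where seated is about 92.6 mm plus strip thickness. So it is seated within about 1.5 mm, which does not settle it. There is time to regrip and push up to about 25 N to confirm that it stops.

```bash
python3 -m inch '{"xyz":[[-0.015,0,0],[-0.04,0,-0.005],[-0.07,0,-0.01],[-0.1,0,-0.015],[-0.128,0,-0.018],[-0.145,0.005,-0.02],[-0.15,0.02,-0.02],[-0.15,0.045,-0.02],[-0.15,0.075,-0.02],[-0.15,0.105,-0.02],[-0.15,0.135,-0.02],[-0.15,0.16,-0.02],[-0.15,0.176,-0.02],[-0.15,0.183,-0.02],[-0.15,0.185,-0.02],[-0.15,0.185,-0.02]],"dr":[[0,0,0],[0,0,0],[0,0,0],[0,0,0],[0,0,0],[0,0,0],[0,0,0],[0,0,0],[0,0,0],[0,0,0],[0,0,0],[0,0,0],[0,0,0],[0,0,0],[0,0,0],[0,0,0]]}' 100 60
python3 - <<'E'
from h import *
print(delta([.5187,-.0115,.1045]), delta([.5187,-.0115,.1045])+0)
c=manip.camera("wrist"); save(c,"v_w")
E
```

```text
time: 28.18
position: [0.5178, -0.0113, 0.105]
tcp_rot: [-1.569, 0.002, -0.226]
contact_force: [0.1, 0.2, 0.8]
finger_gap: 0.605
[ 9.12409658e-04  4.72036795e-04 -1.05696807e-05] [ 9.12409658e-04  4.72036795e-04 -1.05696807e-05]
```

View pics/v_w.png

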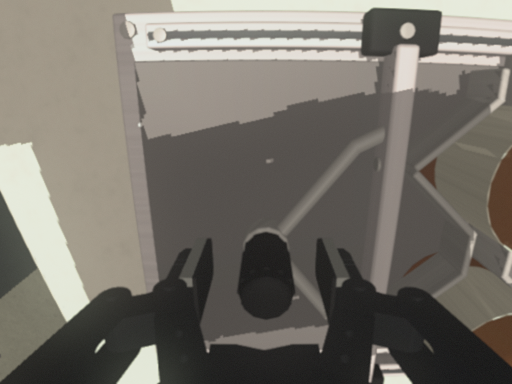

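```bash
python3 -m inch '{"xyz":[[0.001,0,0],[0.001,0,0],[0.001,0,0],[0.001,0,0],[0.001,0,0],[0.001,0,0],[0.001,0,0]],"dr":[[0,0,0],[0,0,0],[0,0,0],[0,0,0],[0,0,0],[0,0,0],[0,0,0]]}' 255 60
python3 -m inch '{"xyz":[[0.0005,0,0],[0.001,0,0],[0.001,0,0],[0.001,0,0]],"dr":[[0,0,0],[0,0,0],[0,0,0],[0,0,0]]}' 255 60
```

```text
time: 28.82
position: [0.5186, -0.0113, 0.1065]
tcp_rot: [-1.568, 0.001, -0.226]
contact_force: [-8.5, 2.8, 16.6]
finger_gap: 0.251
time: 29.15
position: [0.5186, -0.0113, 0.1067]
tcp_rot: [-1.569, 0.003, -0.226]
contact_force: [-7.5, 2.2, 2.8]
finger_gap: 0.248
```

```bash
python3 -m inch '{"xyz":[[0.0005,0,0],[0.001,0,0],[0.0015,0,0],[0.002,0,0],[0.002,0,0]],"dr":[[0,0,0],[0,0,0],[0,0,0],[0,0,0],[0,0,0]]}' 255 60
```

```text
time: 29.57
position: [0.5186, -0.0114, 0.1067]
tcp_rot: [-1.569, 0.006, -0.227]
contact_force: [-13.1, 4.8, 5.4]
finger_gap: 0.25
```

```bash
python3 -m inch '{"xyz":[[0.001,0,0],[0.002,0,0],[0.0027,0,0],[0.0034,0,0],[0.0034,0,0]],"dr":[[0,0,0],[0,0,0],[0,0,0],[0,0,0],[0,0,0]]}' 255 60
```

```text
time: 29.98
position: [0.5186, -0.0114, 0.1066]
tcp_rot: [-1.569, 0.012, -0.227]
contact_force: [-20.6, 8.0, 14.7]
finger_gap: 0.251
```

22 N with no motion (bottle friction tops out at about 15 N), so the bar is bearing on seated bottles. I relax, release and retreat.

```bash
python3 -m inch '{"xyz":[[0,0,0],[0,0,0],[0,0,0]],"dr":[[0,0,0],[0,0,0],[0,0,0]]}' 255 60
python3 -m inch '{"xyz":[[0,0,0],[0,0,0],[0,0,0],[0,0,0],[0,0,0],[0,0,0],[0,0,0],[0,-0.015,0],[0,-0.04,0],[0,-0.075,0],[0,-0.11,0],[0,-0.145,0],[0.03,-0.175,0],[0.06,-0.185,0.01],[0.09,-0.185,0.015],[0.115,-0.185,0.02],[0.12,-0.185,0.02],[0.12,-0.185,0.02]],"dr":[[0,0,0],[0,0,0],[0,0,0],[0,0,0],[0,0,0],[0,0,0],[0,0,0],[0,0,0],[0,0,0],[0,0,0],[0,0,0],[0,0,0],[0,0,0],[0,0,0],[0,0,0],[0,0,0],[0,0,0],[0,0,0]]}' 100 60
python3 - <<'E'
from h import *
import pickle
cs={n:manip.camera(n) for n in("wrist","scene","side")}; pickle.dump(cs,open("w.pkl","wb"))
for n in cs: save(cs[n],"w_"+n)
a=cv2.imread("pics/w_scene.png"); cv2.imwrite("pics/w1.png",cv2.resize(a[130:280,150:370],None,fx=3.6,fy=3.6,interpolation=cv2.INTER_CUBIC))
E
```

```text
time: 30.23
position: [0.5185, -0.0113, 0.1068]
tcp_rot: [-1.569, 0.012, -0.227]
contact_force: [-5.4, 2.3, 1.3]
finger_gap: 0.249
time: 31.73
position: [0.643, -0.0198, 0.2895]
tcp_rot: [-1.569, 0.013, -0.227]
contact_force: [-0.3, 0.7, -0.3]
finger_gap: 0.611
```

View pics/w1.png

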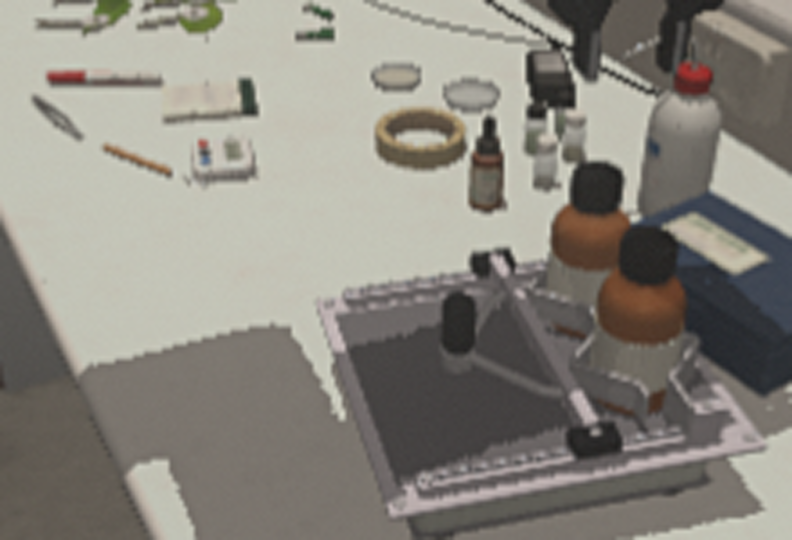

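View pics/w_wrist.png

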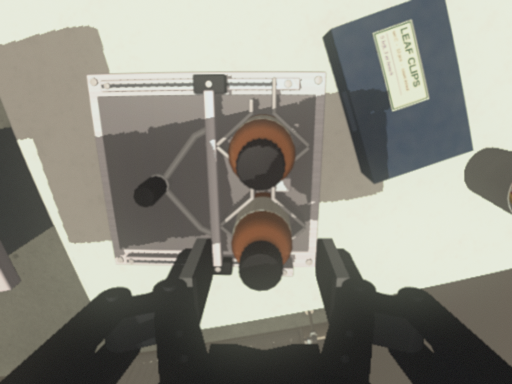

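View pics/w_side.png

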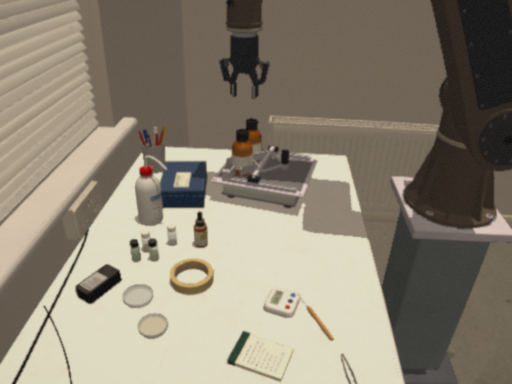

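Both bottles are upright between jaw and bar (wrist (260,155) and (260,250)); dropper and timer look unmoved. One last check that the bar did not slip back on release.

Run:
```python
import cv2
a=cv2.imread("pics/w_wrist.png"); cv2.imwrite("pics/w3.png",cv2.resize(a[90:235,200:325],None,fx=4.1,fy=4.1,interpolation=cv2.INTER_CUBIC))
```

```text
(no output)
```

View pics/w3.png

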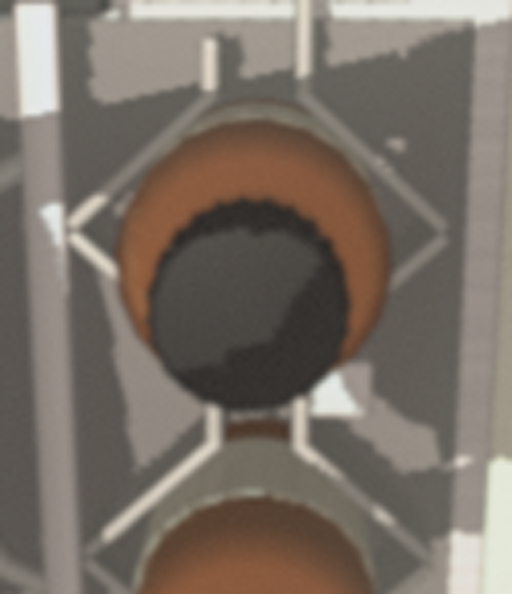

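Run:
```python
from h import *
import pickle
W=pickle.load(open("w.pkl","rb"))["wrist"]
t=-.2255;R=np.array([[np.cos(t),-np.sin(t)],[np.sin(t),np.cos(t)]]);C=np.array([.571,-.0264]);P={}
for n,u,v,z in[("jL",445,234,.108),("bL",70,230,.106),("jR",428,560,.108),("bR",92,558,.106),("jT",301,425,.108),("bT",215,425,.106)]:
    q=atz(W,(u+.5)/4.1-.5+200,(v+.5)/4.1-.5+90,z); P[n]=R.T@(q[:2]-C); print(n,np.round(P[n],4))
print(P["jL"]-P["bL"],P["jR"]-P["bR"],P["jT"]-P["bT"])
hsv=cv2.cvtColor(W["pixels"],cv2.COLOR_RGB2HSV); br=((hsv[:,:,0]<16)&(hsv[:,:,1]>85)&(hsv[:,:,2]>45)).astype(np.uint8)
n,l,st,ce=cv2.connectedComponentsWithStats(cv2.morphologyEx(br,cv2.MORPH_OPEN,np.ones((3,3),np.uint8)))
for i in range(1,n):
    if st[i,4]>300:
      x,y,w,h=st[i,:4]; q=atz(W,x+(w-1)/2,y+w/2,.15); print(np.round(R.T@(q[:2]-C),4))
A=pickle.load(open("a.pkl","rb"));
d=cv2.absdiff(A["side"]["pixels"],pickle.load(open("w.pkl","rb"))["side"]["pixels"]).max(2)
print("dropper diff",d[208:250,190:212].max(),"timer",d[285:320,262:304].max())
print(manip.get_obs()["contact_force"])
```

```text
jL [0.1116 0.0463]
bL [0.0158 0.0469]
jR [ 0.1107 -0.044 ]
bR [ 0.0177 -0.0447]
jT [ 0.0754 -0.0049]
bT [ 0.0524 -0.0057]
[ 0.09577233 -0.00055613] [0.09302405 0.00078867] [0.02299107 0.00074491]
[0.0639 0.0477]
[ 0.0631 -0.0419]
dropper diff 11 timer 5
[ 0.02048957 -0.12536411  0.69836538]
```

```bash
python3 -c "
from station import manip; print(manip.job_done()); print(manip.get_obs()['time'])"
```

```text
the job is handed in; nothing more can be done
None
the job is handed in; nothing more can be done
```

I stood both amber bottles upright at the jaw's vees, pushed the clamp bar up to them, let go of the knob and handed the job in at about 32 s of the 61 s allowed.

- **Placing:** I set each bottle down 6 mm short of its vee, lowering it by millimetres until light contact. The bar then slid them about 4–5 mm into place.
- **Clamp:** The bar stopped, and pushing on to about 22 N moved it no further (0.1 mm or less). That is above the 15 N expected from pushing bottles, so I took it as seated and snug. I then relaxed the push and released the knob.
- **Final pictures:** Both bottles are upright, symmetric between bar and jaw, and the bar did not slip back on release. The dropper bottle and timer look unchanged in the before-and-after pictures, and the robot was touching nothing.
- **Less certain:**
    - Bar-to-jaw spacing measured about 94.4 mm at the strip centrelines, against roughly 92.6 mm plus strip thickness when seated. The pictures alone therefore leave 1–2 mm open, and the seating rests on the force check.
    - The spacing between the jaw's and bar's teeth read about 2–3 mm wider than I expected.
    - The vertical pull on the knob briefly reached 29 N during the first push, because I raised the gripper 1 mm too much. I corrected it straight away.

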